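Pack the board tray, turn it round and slide it into the tester's guide rails

ROBOT

A 7-joint arm with a two-finger parallel gripper is mounted at the origin on the work surface. World frame = base frame: x ahead of the robot, y to its left, z up, the work surface at z = 0. Lengths are in m, angles in rad, forces in N, time in s.
With the tool pointing down it reaches from about 0.35 to 0.9 m from the base axis. Payload 8.1 kg.
Tool frame: the origin (TCP) lies midway between the tips of the shut fingers; the grasp point (between the pads) lies 19 mm behind it (env.grip_depth is the distance from the TCP to the grasp point, in m); z points along the fingers, y is the direction in which the jaws open and shut (so a half turn about z gives the same grasp; the last joint's range is limited). The gripper opens to 85 mm and grips with 20 to 120 N. Pads are 22 mm wide; open, the fingers measure 114 mm over their backs; the gripper's body (76 mm by 85 mm) begins 54 mm behind the grasp point. The pads swing forward as they close: fully open they stand 13 mm farther back than shut.
Start: joints at [-1.218, 0.434, 0.025, 1.573, -0.012, 1.134, -0.075], TCP at [0.275, 0.561, 0.231] pointing down, gripper open.
Joint ranges: [-2.62, 2.62], [-0.44, 2.09], [-1.27, 1.32], [0.08, 2.57], [-1.32, 4.46], [0.12, 2], [-2.74, 2.74]. Speed limits (rad/s): [2.22, 2.22, 3.01, 3.01, 3.14, 3.14, 3.14].

INTERFACE

Orientations are given as a unit quaternion [x, y, z, w].
In Python, from station import env, read_camera, camera_params, job gives the robot as it stands.
- The arm moves only by the tool step_arm, never from a script. Its argument "moves" is a list of rows, each a list of 3 entries, a list of its own where there are three numbers: the shift along the tool's x, y, z in cm, then the turn, a rotation vector about the tool's x, y, z in degrees, then the gripper command: -1 is fully open, 1 is shut, values between are in proportion. A call has 1 to 10 rows; each row shifts and turns the pose as measured when the row begins, along the tool's axes as they then stand; what a row does not reach is not made up. A row lasts 1/12 s, in which the tool goes at most 41.7 mm and 7.16 degrees, less where a joint would pass 70% of its speed; a pose out of reach is approached as far as the arm can. A call with a gripper value outside its range is refused whole. The fingers move at their own pace and stop on an object; the grip force is fixed at half the most. Time passes only in rows, so rows that do not move let the fingers close. It gives the time, the measured TCP pose, the force and the opening at its end, in the units of the state.
- env.state(): the state, without advancing time (a new reading comes with each control period).
- read_camera(name): name is "scene" or "top" or "wrist"; returns the picture (400x640x3 uint8, blue, green, red); there is no depth.
- camera_params(name): a dict with "fovy" (degrees; the focal length in pixels is half the picture's height over the tangent of half this angle, whatever the lens; pixels are square), "cx", "cy" (the principal point, pixels), "R" (3x3) and "t" (3): a world point X has camera coordinates R X + t. Camera axes: x right, y down, z forward; pixel columns grow to the right and rows downward; lengths in m; the calibration is good to about 2 mm. A picture is of the moment at which its call begins: read the wrist's pose just before it. camera_params takes no time and is no camera call; for the wrist camera it gives the pose at the moment of the call.
- job.close_job(): hands the job in, once; it reports no verdict.
The state is a dict: "time_s": time; "q": joint angles; "qvel": joint speeds; "joint_efforts": joint torques, N m; "tcp_pos": TCP position; "tcp_rot": TCP orientation; "contact_force": force on the tool from outside, world axes, zero at the start; "ft_torque": the same for the moment, N m; "gripper_width": opening from 0.0 (shut) to 1.0 (fully open).
Only numpy, scipy, OpenCV 4.12 (cv2) and the standard library are available. Lean on these libraries where they do the work, as an engineer would, in place of code of your own. Each camera call takes 0.05 s, during which the arm holds its last target.

TASK

The grey tray with the circuit cards lies the wrong way round for the guide rails of the tester. Before it goes into the rails, fill the empty gap in the tray with the one wooden block that fits, standing on the tray floor, so that the cards cannot shift. Turn the tray end for end and slide it along the bench between the rails, plain narrow end first, until it is fully home against the stop, leaving the other things on the bench where they are.

Things in the scene. Friction and masses are not known exactly. Their poses are not given: they have to be found in the camera images.
- dock_origin (a point): Guide-rail dock, bare aluminium, fixed. The point is on the bench under where the tray's centre lies when fully home. z up, +x = the way a tray slides in. Two rails along x from -60 to +85 mm, 45 high, 10 thick, inner faces 78 apart (y +-39). Lips 12 to 18 mm above the bench overhang to 64 mm apart (x -40 to +85): the tray can only be slid in level. No floor: it slides on the bench.
- tray_center (a point): Loose grey plastic tray, 178 mm long, 0.25 to 0.5 kg empty. The point is on its centre line, 20 mm above its underside; +x toward the plain narrow end (nose), z up. Base 8 mm thick, 74 wide, x -85 to +85 (last 15 mm at the nose 60 wide). Open box on it: outside 170 x 58 mm, walls 4 thick, tops 34 mm above the underside; can be gripped across its 58 mm width just above the base.
- dock_mouth (a point): Middle of the dock's mouth on the bench, 83 mm from dock_origin along -x. Here flares 30 mm long stand about 103 mm apart and narrow to 78 mm at x = -57 mm of dock_origin.
- dock_stop (a point): End stop of the dock, on the bench at the middle of its face, 85 mm from dock_origin along +x: a rigid plate 140 mm wide, 100 high, with a grey tester box behind it up to x = +197 mm.
- tray_gap (a point): Middle of the empty gap in the tray, on the tray's floor, 8 mm above the underside and 49.5 mm from tray_center along -x. The gap is 50 mm wide and 62 to 64 mm long, between the module's end and the end wall's inner face at x = -81 mm.
- tray_nose (a point): Middle of the outer face of the tray's plain narrow end: 85 mm from tray_center along +x, 20 mm above the underside. It meets the dock's end stop when home. At the start it points away from the dock, within about 0.6 rad of the opposite way.
- tray_plate (a point): Middle of the outer face of the wide end plate at the tray's other end: 93 mm from tray_center along -x, 20 mm above the underside. Plate 104 mm wide, 8 thick, 40 high: too wide for the rails; flat and free to push on. At the start it is toward the dock.
- module_center (a point): Stack of green circuit cards, 98 x 46 x 42 mm (x, y, z), 0.22 kg, loose in the tray at its nose end (within 2 mm of the end wall); the point is its centre. It shares the tray's x axis. The rest of the tray is the empty gap.
- block_center (a point): The wooden block that fits the gap: 57 long (x) x 44 wide (y) x 48 mm high (z), about 0.1 kg, loose, standing on the bench; the point is its centre. In the gap, its length along the tray, its centre is 32 mm above the tray's underside. Three wooden blocks of equal width and height stand at places swapped at random: this is the one of middle length.
- block_short_center (a point): Wooden block too short for the gap: 30 x 44 x 48 mm, point at its centre. To be left where it is.
- block_long_center (a point): Wooden block too long for the gap: 85 x 44 x 48 mm, point at its centre. To be left where it is.
- driver: Screwdriver, 180 mm long, lying on the bench along its x axis; bystander.
- spool: White plastic spool, 60 mm across, 45 mm high, origin under its centre; bystander.
There are look-alikes about, which are no part of the job. What is shaped like the part that bears module_center but blue is not meant.

How it is judged:
On the way, in this order (a step that is already met when the one before it is completed fails the run):
1. the fitting block stands in the tray's gap, on its floor, while the tray is still outside the rails (x of block_center in the frame of tray_center between -0.062 and -0.036 m and y of block_center in the frame of tray_center between -0.008 and 0.008 m and z of block_center in the frame of tray_center between 0.007 and 0.018 m and angle between block_center's own z axis and vertical below 0.15 rad and x of module_center in the frame of tray_center between 0.018 and 0.042 m and y of module_center in the frame of tray_center between -0.008 and 0.008 m and z of module_center in the frame of tray_center between 0.003 and 0.016 m and x of tray_center in the frame of dock_origin below -0.1 m), for 0.2 s.
2. the tray, nose first and packed, is between the rails (x of block_center in the frame of tray_center between -0.062 and -0.036 m and y of block_center in the frame of tray_center between -0.008 and 0.008 m and z of block_center in the frame of tray_center between 0.007 and 0.018 m and angle between block_center's own z axis and vertical below 0.15 rad and x of tray_nose in the frame of dock_origin between -0.03 and 0.2 m and y of tray_nose in the frame of dock_origin between -0.015 and 0.015 m and x of tray_plate in the frame of dock_origin below -0.08 m and z of tray_center in the frame of dock_origin below 0.027 m), for 0.1 s.
At the end, for the whole second after the job is handed in: The tray lies level on the bench between the rails, nose at the end stop: its centre within 5 mm of the home point along the rails and 5 mm across, within 0.06 rad of the rails; the fitting block stands upright on the tray floor in the gap and the module lies in its place at the nose end (x of block_center in the frame of tray_center between -0.062 and -0.036 m and y of block_center in the frame of tray_center between -0.008 and 0.008 m and z of block_center in the frame of tray_center between 0.007 and 0.018 m and angle between block_center's own z axis and vertical below 0.15 rad and x of module_center in the frame of tray_center between 0.018 and 0.042 m and y of module_center in the frame of tray_center between -0.008 and 0.008 m and z of module_center in the frame of tray_center between 0.003 and 0.016 m and x of tray_center in the frame of dock_origin between -0.005 and 0.004 m and y of tray_center in the frame of dock_origin between -0.005 and 0.005 m and z of tray_center in the frame of dock_origin between 0.016 and 0.024 m and x of tray_nose in the frame of dock_origin above 0.05 m and angle between the x axis of tray_center and the x axis of dock_origin, either way round below 0.06 rad and angle between tray_center's own z axis and vertical below 0.05 rad); the robot touches nothing.
It fails at once if one of the other things (the two spare blocks, screwdriver, spool) is moved more than 40 mm (distance of any of block_short_center, block_long_center, driver, spool from where it was at the start of the episode above 0.04 m).
It fails at once if the tray is tipped more than 0.4 rad (angle between tray_center's own z axis and vertical above 0.4 rad).
It also fails if it takes over 72 s, if anything falls off the work surface, if the arm or the gripper's body presses on something with over 40 N, if the wrist force passes 120 N, or if a joint passes its speed limit or range.

## Working session

There is one attempt and no reset: what is moved stays moved. The work goes in short steps, Python scripts to look and compute and a tool call to move; the robot and the scene stay as the last step left them, time stands still between calls to the robot, and variables do not carry over. Pictures are saved under pics/ and viewed, and the job is handed in when it is done.

Besides the shell and the picture viewer there is one more tool, called after "Request:" as name(argument=value, ...), one argument or row to a line, values as JSON. step_arm: Moves the arm, as the interface text tells. Its arguments: {"type":"object","properties":{"moves":{"type":"array"}},"required":["moves"]}

```bash
ls; mkdir -p pics; cat > h.py <<'E'
import numpy as np, cv2, json
from station import env, read_camera, camera_params, job
from scipy.spatial.transform import Rotation as Rn
def K(p):
    f=200/np.tan(np.radians(p['fovy'])/2); return f,p['cx'],p['cy']
def ray(p,u,v,z):
    f,cx,cy=K(p);R=np.array(p['R']);t=np.array(p['t'])
    c=-R.T@t; d=R.T@np.array([(u-cx)/f,(v-cy)/f,1]); s=(z-c[2])/d[2]; return c+s*d
def proj(p,X):
    f,cx,cy=K(p);x=np.array(p['R'])@np.array(X)+np.array(p['t']); return np.array([cx+f*x[0]/x[2],cy+f*x[1]/x[2]])
E
python3 - <<'E'
from h import *
for n in ['scene','top','wrist']:
    p=camera_params(n); im=read_camera(n); cv2.imwrite(f'pics/{n}0.png',im); print(n,{k:np.round(v,3).tolist() if not isinstance(v,str) else v for k,v in p.items()})
print(env.state(),env.grip_depth)
E
```

```text
pics
scene {'fovy': 49.929, 'cx': 315.969, 'cy': 203.334, 'R': [[-0.43, 0.903, -0.007], [0.57, 0.265, -0.778], [-0.701, -0.338, -0.628]], 't': [0.233, -0.291, 1.711]}
top {'fovy': 47.248, 'cx': 316.313, 'cy': 202.088, 'R': [[-0.047, -0.999, 0.002], [-0.976, 0.046, -0.212], [0.212, -0.012, -0.977]], 't': [0.043, 0.583, 1.01]}
wrist {'fovy': 70.506, 'cx': 319.904, 'cy': 198.539, 'R': [[0.44, 0.898, -0.001], [0.861, -0.422, 0.284], [0.255, -0.126, -0.959]], 't': [-0.624, -0.038, 0.379]}
{'time_s': 0.15, 'q': array([-1.21755026,  0.43509344,  0.02497995,  1.57389262, -0.01159605,
        1.1340013 , -0.0750383 ]), 'qvel': array([-1.95102906e-04, -3.69397032e-03, -1.18274771e-03, -3.48189472e-03,
       -9.24624360e-05,  3.04802186e-03, -2.32900510e-04]), 'joint_efforts': array([ 1.31291785e-03, -6.70886278e+01,  1.02572076e+00, -3.16453600e+01,
        1.56007404e-02,  9.13347176e-03, -6.02974796e-05]), 'tcp_pos': array([0.27501397, 0.56080779, 0.23068561]), 'tcp_rot': array([ 2.25959882e-01,  9.74136408e-01, -6.19501565e-04, -8.18586131e-05]), 'contact_force': array([ 0.55798712, -0.23000748, -0.49032677]), 'ft_torque': array([-0.04334776,  0.00179306, -0.03203313]), 'gripper_width': 1.0022782686764145} 0.0187
```

View pics/top0.png

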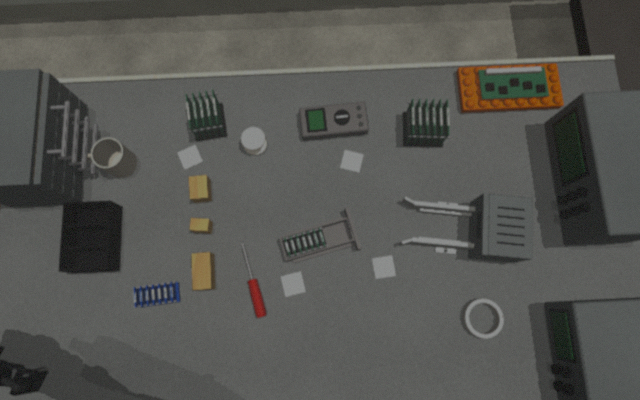

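View pics/scene0.png

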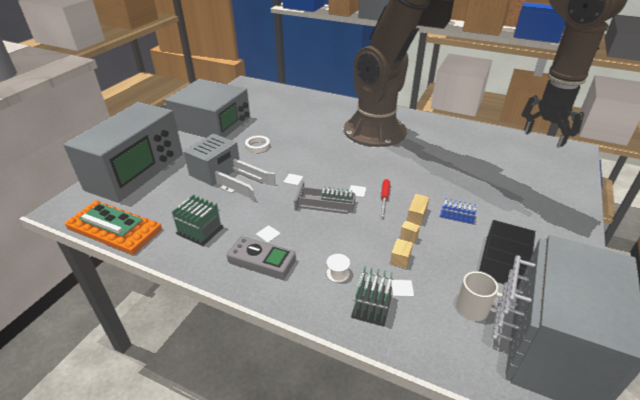

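View pics/wrist0.png

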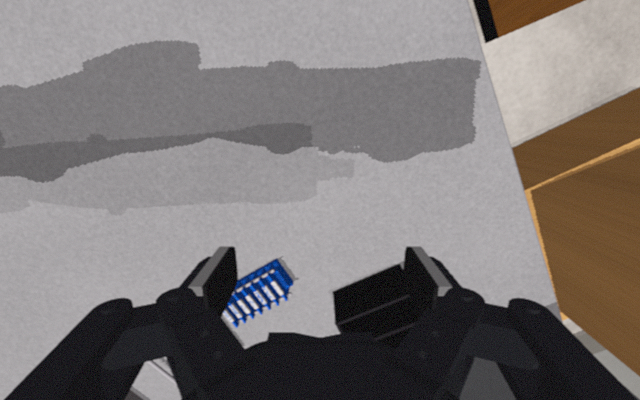

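```bash
python3 - <<'E'
from h import *
im=cv2.imread('pics/top0.png')
a=cv2.resize(im[165:325,170:370],None,fx=4,fy=4,interpolation=cv2.INTER_CUBIC);a=cv2.convertScaleAbs(a,alpha=1.6);cv2.imwrite('pics/t_a.png',a[:600])
a=cv2.resize(im[180:280,385:545],None,fx=5,fy=5,interpolation=cv2.INTER_CUBIC);cv2.imwrite('pics/t_b.png',cv2.convertScaleAbs(a,alpha=1.6))
im=cv2.imread('pics/scene0.png')
a=cv2.resize(im[120:260,180:380],None,fx=4,fy=4,interpolation=cv2.INTER_CUBIC);cv2.imwrite('pics/s_a.png',cv2.convertScaleAbs(a,alpha=1.2))
E
```

```text
(no output)
```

View pics/t_a.png

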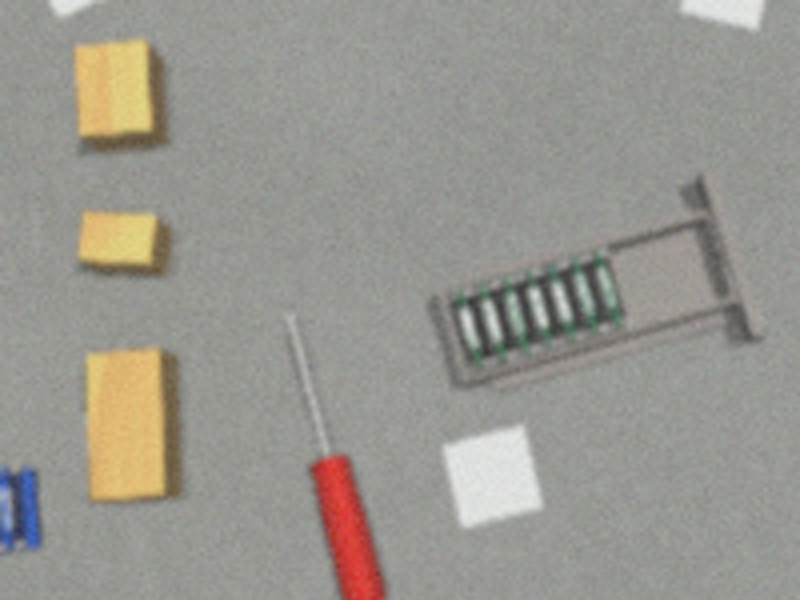

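View pics/t_b.png

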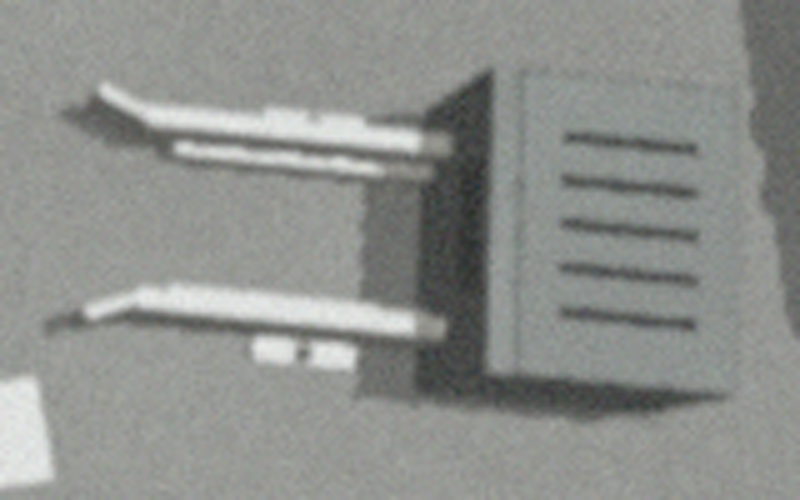

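View pics/s_a.png

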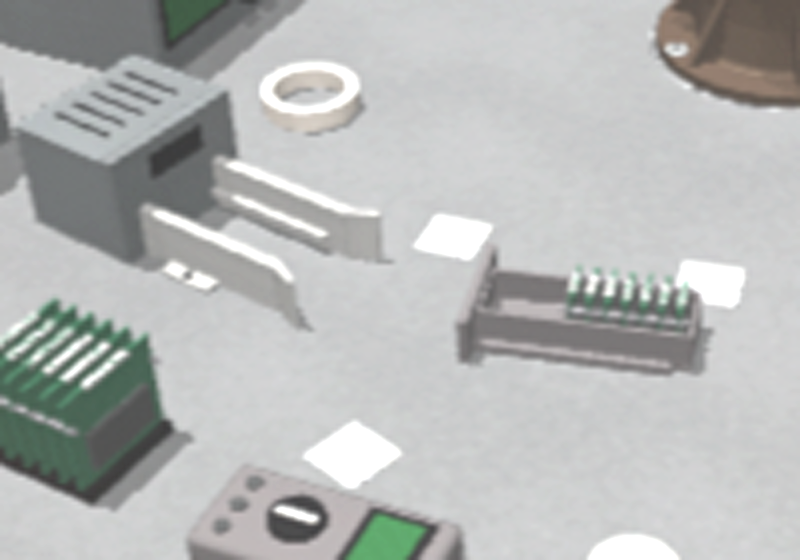

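The three wood blocks in the top view: (198,187) is about 57 long, (200,225) is 30 and (202,271) is 85. The one at (198,187) is the middle length, so it is the one to use. The tray holds green cards near (305,242), its nose is on the left and its plate is at (350,230). The dock mouth is at about (405,220). The blue stack at (157,294) and the large green stacks are look-alikes.

Next I'll measure these.

```bash
python3 - <<'E'
from h import *
p=camera_params('top')
im=np.mean([read_camera('top').astype(float) for _ in range(5)],0)
np.save('topavg.npy',im); im=im.astype(np.uint8)
hsv=cv2.cvtColor(im,cv2.COLOR_BGR2HSV)
m=cv2.inRange(hsv,(10,80,110),(32,255,255))
m[:165]=0
cs,_=cv2.findContours(m,cv2.RETR_EXTERNAL,cv2.CHAIN_APPROX_NONE)
for c in cs:
    if cv2.contourArea(c)<100: continue
    w=np.array([ray(p,u,v,.048)[:2] for u,v in c[:,0]],np.float32)
    r=cv2.minAreaRect(w*1000); print(c[:,0].mean(0),np.round(r,1) if 0 else r)
big=cv2.resize(im,None,fx=6,fy=6,interpolation=cv2.INTER_CUBIC); big=cv2.convertScaleAbs(big,alpha=1.8)
cv2.imwrite('pics/tray6.png',big[200*6:280*6,270*6:370*6])
cv2.imwrite('pics/dock6.png',big[185*6:260*6,393*6:493*6])
E
```

```text
[200.89423077 270.50961538] ((439.198974609375, 288.1180114746094), (84.4409408569336, 41.44870376586914), 0.5909624099731445)
[198.76363636 223.89090909] ((547.7864379882812, 293.860595703125), (42.77381896972656, 28.600170135498047), 87.30558776855469)
[197.89473684 186.53947368] ((638.8945922851562, 296.5964050292969), (56.46371841430664, 42.94913864135742), 0.6705030798912048)
```

View pics/tray6.png

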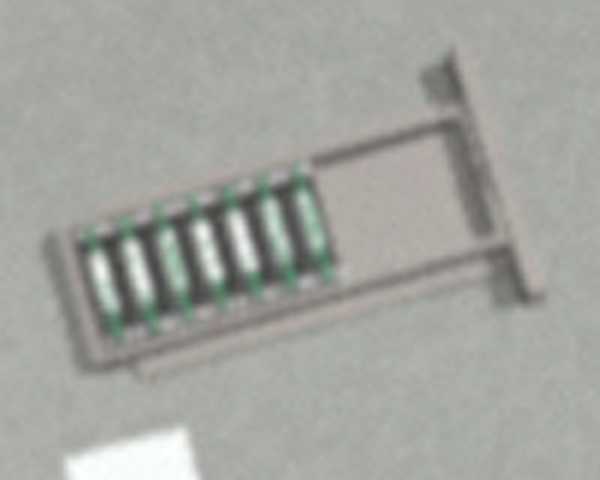

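View pics/dock6.png

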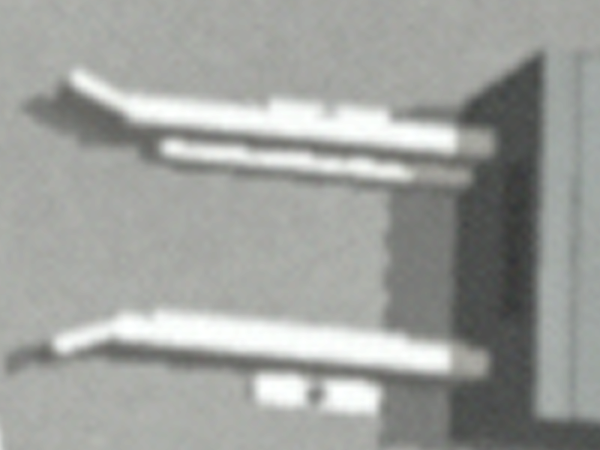

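```bash
cat > m1.py <<'E'
from h import *
p=camera_params('top')
print('cam',-np.array(p['R']).T@np.array(p['t']))
def g(x,y,ox,oy,z,s=6): return ray(p,(x+.5)/s-.5+ox,(y+.5)/s-.5+oy,z)[:2]
def T(x,y,z): return g(x,y,270,200,z)
def D(x,y,z): return g(x,y,393,185,z)
n1,n2=T(65,230,.034),T(93,365,.034)
p1,p2=T(456,50,.04),T(543,297,.04)
w1,w2=T(458,115,.034),T(505,240,.034)
print('nose mid',(n1+n2)/2,np.linalg.norm(n1-n2),'plate mid',(p1+p2)/2,np.linalg.norm(p1-p2), 'wall ends',(w1+w2)/2,np.linalg.norm(w1-w2))
for a,b in((n1,w1),(n2,w2),((n1+n2)/2,(p1+p2)/2)):
    d=a-b; print(np.linalg.norm(d),np.degrees(np.arctan2(d[1],d[0])))
d=p2-p1; print('plate dir',np.degrees(np.arctan2(d[1],d[0])))
u1,u2=D(128,95,.045),D(495,130,.045);l1,l2=D(118,340,.045),D(490,378,.045)
for a,b in((u1,u2),(l1,l2)):
    d=b-a; print(a,b,np.linalg.norm(d),np.degrees(np.arctan2(d[1],d[0])))
print('sep',np.linalg.norm(u1-l1),np.linalg.norm(u2-l2),'mids',(u1+l1)/2,(u2+l2)/2)
E
python3 m1.py
```

```text
cam [0.35685742 0.02825199 1.11095793]
nose mid [0.48094737 0.09952559] 0.0543855376697493 plate mid [ 0.52174044 -0.06802539] 0.10377199559369353 wall ends [ 0.52103938 -0.06142652] 0.05318079205396565
0.1625484947924432 103.78772537389393
0.16919400512580743 104.1790563546438
0.17244537441984256 103.68338870597965
plate dir -164.36388386256905
[ 0.58129448 -0.21782408] [ 0.56027241 -0.36213746] 0.1458364828381083 -98.28795500975306
[ 0.48381448 -0.20484849] [ 0.46217477 -0.34825465] 0.1450296644779229 -98.58107937537919
sep 0.09833979750021134 0.09907511990178315 mids [ 0.53255448 -0.21133629] [ 0.51122359 -0.35519606]
```

```bash
cat >> h.py <<'E'
def st():
    s=env.state(); R=Rn.from_quat(s['tcp_rot']).as_matrix()
    psi=np.degrees(np.arctan2(R[1,0],R[0,0])); return s,R,psi
def plan(x,y,z,psi,final=True):
    """total shift in tool axes (after the turn and before it), turn about tool z"""
    s,R,ps=st(); d=np.array([x,y,z])-s['tcp_pos']
    turn=-((psi-ps+180)%360-180)
    tilt=R[:,2]
    Rn2=R@Rn.from_rotvec([0,0,np.radians(turn)]).as_matrix()
    print('t',round(s['time_s'],2),'tcp',np.round(s['tcp_pos'],4),'psi',round(ps,2),'toolz',np.round(tilt,4),'gw',round(s['gripper_width'],3),'q7',round(s['q'][6],2),'F',np.round(s['contact_force'],1))
    print('shift cm now-axes',np.round(R.T@d*100,2),'after-turn axes',np.round(Rn2.T@d*100,2),'turn z deg',round(turn,2))
E
python3 -c "
from h import *
plan(.639,.2966,.15,180.7)"
```

```text
t 0.4 tcp [0.2751 0.5611 0.2312] psi 153.88 toolz [-1.e-04 -2.e-04 -1.e+00] gw 1.0 q7 -0.08 F [-0.2 -0.5  0.5]
shift cm now-axes [-44.32  -7.73   8.12] after-turn axes [-36.07 -26.89   8.12] turn z deg -26.82
```

Request:
step_arm(
  moves=[
    [[0,0,0],[0,0,-6.7],-1],
    [[0,0,0],[0,0,-6.7],-1],
    [[0,0,0],[0,0,-6.7],-1],
    [[0,0,0],[0,0,-6.7],-1],
    [[-3,-2.24,0.3],[0,0,0],-1],
    [[-3,-2.24,0.3],[0,0,0],-1],
    [[-3,-2.24,0.3],[0,0,0],-1],
    [[-3,-2.24,0.3],[0,0,0],-1],
    [[-3,-2.24,0.3],[0,0,0],-1],
    [[-3,-2.24,0.3],[0,0,0],-1],
  ],
)

```text
time_s: 1.23
tcp_pos: [0.4556, 0.4388, 0.2124]
tcp_rot: [-0.029, 1.0, 0.003, -0.002]
contact_force: [1.0, 0.6, 0.4]
gripper_width: 1.004
```

```bash
python3 -c "
from h import *
plan(.639,.2966,.15,180.7)"
```

```text
t 1.23 tcp [0.4556 0.4388 0.2124] psi -176.73 toolz [-0.0047  0.0064 -1.    ] gw 1.004 q7 0.77 F [1.  0.6 0.4]
shift cm now-axes [-17.52 -15.29   6.07] after-turn axes [-18.19 -14.48   6.07] turn z deg 2.57
```

Request:
step_arm(
  moves=[
    [[-3.4,-2.8,1.1],[0,0,1.3],-1],
    [[-3.4,-2.8,1.1],[0,0,1.2],-1],
    [[-3.4,-2.6,1.1],[0,0,0],-1],
    [[-3.4,-2.6,1.1],[0,0,0],-1],
    [[-3,-2.4,1],[0,0,0],-1],
    [[0,0,0],[0,0,0],-1],
  ],
)

```text
time_s: 1.73
tcp_pos: [0.6243, 0.3077, 0.1594]
tcp_rot: [-0.001, 1.0, 0.002, 0.001]
contact_force: [0.2, -2.5, 0.1]
gripper_width: 1.002
```

```bash
python3 - <<'E'
from h import *
plan(.639,.2966,.15,180.7)
p=camera_params('wrist'); im=read_camera('wrist'); cv2.imwrite('pics/w1.png',im)
print('cam',-np.array(p['R']).T@np.array(p['t']))
hsv=cv2.cvtColor(im,cv2.COLOR_BGR2HSV)
m=cv2.inRange(hsv,(10,80,90),(32,255,255))
cs,_=cv2.findContours(m,cv2.RETR_EXTERNAL,cv2.CHAIN_APPROX_NONE)
for c in cs:
    if cv2.contourArea(c)<300: continue
    w=np.array([ray(p,u,v,.048)[:2] for u,v in c[:,0]],np.float32)
    print(c[:,0].mean(0),cv2.minAreaRect(w*1000))
E
```

```text
t 1.73 tcp [0.6243 0.3077 0.1594] psi -179.86 toolz [ 0.001   0.0036 -1.    ] gw 1.002 q7 1.05 F [ 0.2 -2.5  0.1]
shift cm now-axes [-1.47 -1.12  0.94] after-turn axes [-1.45 -1.13  0.94] turn z deg -0.56
cam [0.55221907 0.30642736 0.30220366]
[308.82211538 204.13461538] ((634.1183471679688, 296.9233703613281), (64.5913314819336, 43.56819534301758), 3.879422426223755)
[303.87272727 108.01212121] ((547.6255493164062, 294.0679016113281), (43.71408462524414, 29.53862953186035), 84.06705474853516)
[298.45508982  15.71257485] ((479.51934814453125, 289.7230224609375), (24.143199920654297, 43.50142288208008), 0.24920596182346344)
```

View pics/w1.png

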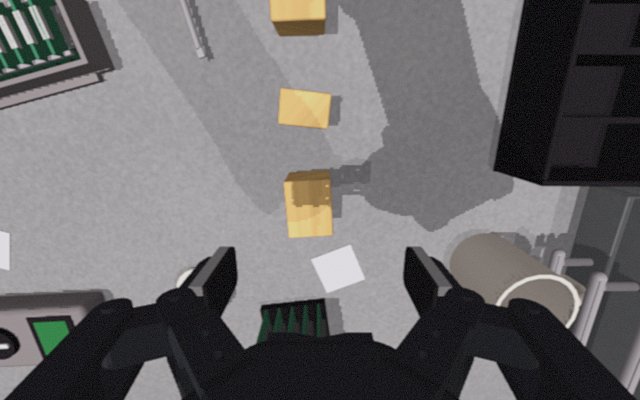

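```bash
python3 - <<'E'
from h import *
im=cv2.imread('pics/w1.png')
cv2.imwrite('pics/w1c.png',cv2.resize(im[160:250,265:365],None,fx=6,fy=6,interpolation=cv2.INTER_CUBIC))
E
```

```text
(no output)
```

View pics/w1c.png

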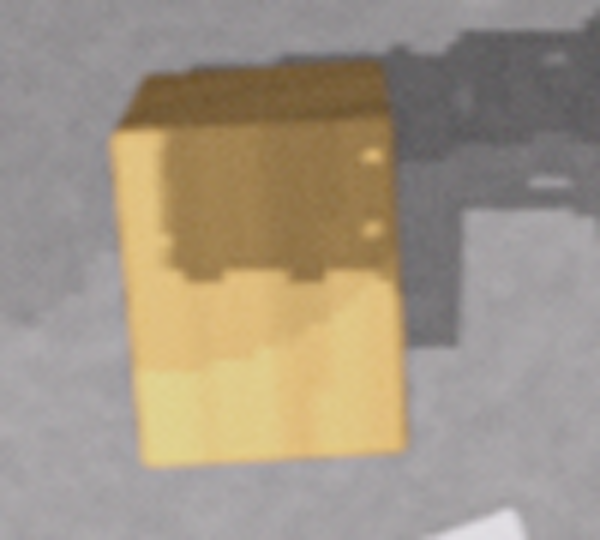

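The crop shows the middle block. Its top-face corners are at about (113,132), (392,118), (405,450) and (145,465) in the 6x crop.

```bash
python3 - <<'E'
from h import *
p=camera_params('wrist')
c=np.array([ray(p,x/6-.42+265,y/6-.42+160,.048)[:2] for x,y in((113,132),(392,118),(405,450),(145,465))])
print(c.mean(0))
for i in range(4):
    d=c[(i+1)%4]-c[i]; print(np.linalg.norm(d),np.degrees(np.arctan2(d[1],d[0])))
plan(.6395,.297,.026,182.5)
E
```

```text
[0.63593351 0.30078099]
0.042953384151778816 93.12169985757708
0.05535969281968712 3.0464074555772953
0.04247383601580687 -86.3256976028665
0.05577078560263702 -176.45834341608503
t 1.78 tcp [0.6218 0.3111 0.1602] psi -179.74 toolz [-4.0e-04  6.1e-03 -1.0e+00] gw 0.999 q7 1.04 F [ 0.4  0.7 -0.4]
shift cm now-axes [-1.76 -1.5  13.41] after-turn axes [-1.7  -1.57 13.41] turn z deg -2.24
```

Request:
step_arm(
  moves=[
    [[-0.9,-0.75,2],[0,0,-1.5],-1],
    [[-0.9,-0.75,2],[0,0,-1.5],-1],
    [[0,0,2],[0,0,0],-1],
    [[0,0,1.5],[0,0,0],-1],
    [[0,0,0],[0,0,0],-1],
    [[0,0,0],[0,0,0],-1],
  ],
)

```text
time_s: 2.28
tcp_pos: [0.6407, 0.2989, 0.0837]
tcp_rot: [-0.03, 1.0, 0.005, 0.0]
contact_force: [0.7, -0.4, 0.5]
gripper_width: 1.001
```

```bash
python3 -c "
from h import *
plan(.6387,.2972,.026,183.2)"
```

```text
t 2.28 tcp [0.6407 0.2989 0.0837] psi -176.61 toolz [ 7.0e-04  9.5e-03 -1.0e+00] gw 1.001 q7 1.12 F [ 0.7 -0.4  0.5]
shift cm now-axes [ 0.22 -0.21  5.77] after-turn axes [ 0.21 -0.21  5.77] turn z deg 0.19
```

```bash
cat >> h.py <<'E'
_plan=plan
def plan(*a):
    _plan(*a); s,R,ps=st(); dz=R.T@np.array([0,0,-1.]); v=np.cross([0,0,1],dz); print('tilt fix deg xy',np.round(np.degrees(v[:2]),2))
E
python3 -c "
from h import *
plan(.6387,.2972,.026,183.2)"
```

```text
t 2.28 tcp [0.6407 0.2989 0.0837] psi -176.61 toolz [ 7.0e-04  9.5e-03 -1.0e+00] gw 1.001 q7 1.12 F [ 0.7 -0.4  0.5]
shift cm now-axes [ 0.22 -0.21  5.77] after-turn axes [ 0.21 -0.21  5.77] turn z deg 0.19
tilt fix deg xy [0.54 0.07]
```

Request:
step_arm(
  moves=[
    [[0.2,-0.2,1.9],[0.5,0,0],-1],
    [[0,0,1.9],[0,0,0],-1],
    [[0,0,1.4],[0,0,0],-1],
    [[0,0,0.3],[0,0,0],-1],
    [[0,0,0],[0,0,0],-1],
  ],
)

```text
time_s: 2.7
tcp_pos: [0.6401, 0.3021, 0.0332]
tcp_rot: [-0.031, 1.0, 0.003, 0.004]
contact_force: [0.3, -0.4, 0.3]
gripper_width: 0.998
```

```bash
python3 -c "
from h import *
plan(.6387,.2972,.026,183.2)"
```

```text
t 2.7 tcp [0.6401 0.3021 0.0332] psi -176.43 toolz [ 0.0074  0.0059 -1.    ] gw 0.998 q7 1.11 F [ 0.3 -0.4  0.3]
shift cm now-axes [ 0.17 -0.49  0.72] after-turn axes [ 0.17 -0.49  0.72] turn z deg 0.37
tilt fix deg xy [0.31 0.44]
```

Request:
step_arm(
  moves=[
    [[0.15,-0.45,0.4],[0.3,0.4,0.3],-1],
    [[0,0,0.3],[0,0,0],-1],
    [[0,0,0],[0,0,0],-1],
  ],
)

```text
time_s: 2.95
tcp_pos: [0.6398, 0.2985, 0.0285]
tcp_rot: [-0.029, 1.0, 0.001, 0.001]
contact_force: [-0.4, 0.0, 0.7]
gripper_width: 1.003
```

```bash
python3 -c "
from h import *
plan(.6387,.2972,.026,183.2)"
```

```text
t 2.95 tcp [0.6398 0.2985 0.0285] psi -176.72 toolz [ 0.0027  0.0016 -1.    ] gw 1.003 q7 1.11 F [-0.4  0.   0.7]
shift cm now-axes [ 0.12 -0.12  0.25] after-turn axes [ 0.12 -0.12  0.25] turn z deg 0.08
tilt fix deg xy [0.08 0.16]
```

Good. Closing on the block.

Request:
step_arm(
  moves=[
    [[0.1,-0.1,0.2],[0,0,0],1],
    [[0,0,0],[0,0,0],1],
    [[0,0,0],[0,0,0],1],
    [[0,0,0],[0,0,0],1],
    [[0,0,0],[0,0,0],1],
    [[0,0,0],[0,0,0],1],
  ],
)

```text
time_s: 3.45
tcp_pos: [0.6405, 0.2975, 0.0291]
tcp_rot: [-0.028, 1.0, 0.002, 0.003]
contact_force: [-0.4, -0.2, -1.0]
gripper_width: 0.498
```

```bash
python3 -c "
from h import *
plan(.6387,.2972,.126,104)"
```

```text
t 3.45 tcp [0.6405 0.2975 0.0291] psi -176.78 toolz [ 0.0062  0.0032 -1.    ] gw 0.498 q7 1.11 F [-0.4 -0.2 -1. ]
shift cm now-axes [ 0.12  0.01 -9.69] after-turn axes [ 0.03 -0.11 -9.69] turn z deg 79.22
tilt fix deg xy [0.17 0.36]
```

Request:
step_arm(
  moves=[
    [[0,0,-2],[0,0,0],1],
    [[0,0,-3.5],[0,0,0],1],
    [[0,0,-4],[0,0,0],1],
    [[0,0,-3],[0,0,6.8],1],
    [[0,0,0],[0,0,6.8],1],
    [[0,0,0],[0,0,6.8],1],
    [[0,0,0],[0,0,6.8],1],
    [[0,0,0],[0,0,6.8],1],
    [[0,0,0],[0,0,6.8],1],
    [[0,0,0],[0,0,6.8],1],
  ],
)

```text
time_s: 4.28
tcp_pos: [0.6381, 0.2962, 0.1589]
tcp_rot: [0.393, 0.92, 0.002, 0.0]
contact_force: [-0.7, -0.4, -1.1]
gripper_width: 0.502
```

Request:
step_arm(
  moves=[
    [[0,0,0],[0,0,6.8],1],
    [[0,0,0],[0,0,6.8],1],
    [[0,0,0],[0,0,6.8],1],
    [[0,0,0],[0,0,4],1],
  ],
)

```text
time_s: 4.62
tcp_pos: [0.6371, 0.2965, 0.1582]
tcp_rot: [0.588, 0.808, 0.001, -0.001]
contact_force: [0.5, 0.2, -1.9]
gripper_width: 0.502
```

```bash
python3 -c "
from h import *
plan(.512,-.028,.16,104)"
```

```text
t 4.62 tcp [0.6371 0.2965 0.1582] psi 107.9 toolz [ 5.e-04  3.e-03 -1.e+00] gw 0.502 q7 -0.02 F [ 0.5  0.2 -1.9]
shift cm now-axes [-27.03 -21.87  -0.28] after-turn axes [-28.46 -19.98  -0.28] turn z deg 3.9
tilt fix deg xy [ 0.08 -0.15]
```

Request:
step_arm(
  moves=[
    [[-2.5,-2,0],[0,0,2],1],
    [[-3.1,-2.2,0],[0,0,2],1],
    [[-3.1,-2.2,0],[0,0,0],1],
    [[-3.1,-2.2,0],[0,0,0],1],
    [[-3.1,-2.2,0],[0,0,0],1],
    [[-3.1,-2.2,0],[0,0,0],1],
    [[-3.1,-2.2,0],[0,0,0],1],
    [[-3.1,-2.2,0],[0,0,0],1],
    [[-2,-1.5,0],[0,0,0],1],
    [[0,0,0],[0,0,0],1],
  ],
)

```text
time_s: 5.45
tcp_pos: [0.5099, -0.0112, 0.1534]
tcp_rot: [0.617, 0.787, 0.002, -0.002]
contact_force: [-0.2, 0.2, -1.3]
gripper_width: 0.502
```

```bash
python3 - <<'E'
from h import *
plan(.512,-.028,.16,104)
p=camera_params('wrist'); im=read_camera('wrist'); cv2.imwrite('pics/w2.png',im); 
import pickle; pickle.dump(p,open('w2.pkl','wb'))
E
```

```text
t 5.45 tcp [ 0.5099 -0.0112  0.1534] psi 103.85 toolz [-0.0017  0.0054 -1.    ] gw 0.502 q7 0.35 F [-0.2  0.2 -1.3]
shift cm now-axes [-1.68 -0.2  -0.67] after-turn axes [-1.68 -0.2  -0.67] turn z deg -0.15
tilt fix deg xy [-0.02 -0.32]
```

View pics/w2.png

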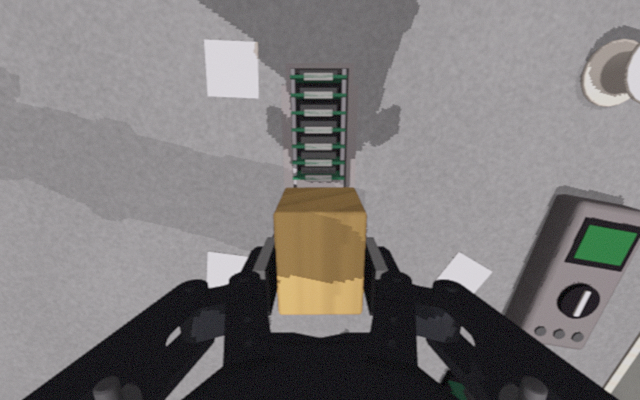

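```bash
python3 - <<'E'
from h import *
im=cv2.imread('pics/w2.png')
cv2.imwrite('pics/w2c.png',cv2.convertScaleAbs(cv2.resize(im[55:205,270:370],None,fx=4,fy=4,interpolation=cv2.INTER_CUBIC),alpha=1.6))
E
```

```text
(no output)
```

View pics/w2c.png

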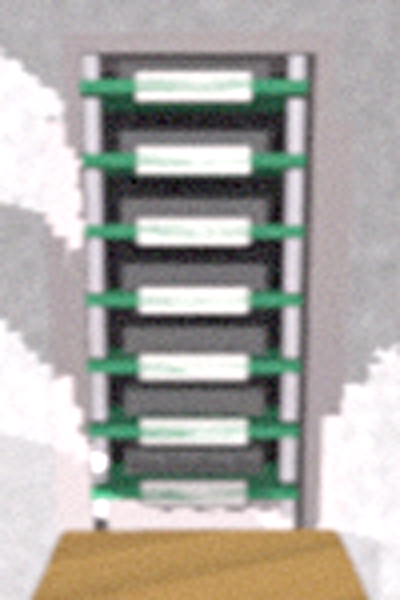

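```bash
cat > m2.py <<'E'
from h import *
import pickle
p=pickle.load(open('w2.pkl','rb'))
def W(x,y,z): return ray(p,(x+.5)/4-.5+270,(y+.5)/4-.5+55,z)[:2]
a=np.radians(104)
def fr(q): # relative to (0.5,0.02) in tray axes
    d=q-np.array([.5,.02]); return np.round([d@[np.cos(a),np.sin(a)]*1000, d@[-np.sin(a),np.cos(a)]*1000],1)
for n,x,y,z in [('noseouterL',64,38,.034),('noseouterR',332,38,.034),('inL',82,54,.034),('inR',317,54,.034),('inL300',86,300,.034),('inR300',316,300,.034),('inL510',93,512,.034),('inR510',318,512,.034),
  ('c1L',80,87,.05),('c1R',308,87,.05),('c7L',92,492,.05),('c7R',299,492,.05),('lab1',193.5,87,.05),('lab7',194.5,492,.05)]:
    q=W(x,y,z); print(n,np.round(q,4),fr(q))
E
python3 m2.py
```

```text
noseouterL [0.4548 0.0923] [81.1 26.4]
noseouterR [0.51  0.106] [ 81.  -30.5]
inL [0.4591 0.0902] [78.  22.7]
inR [0.5078 0.1022] [ 77.9 -27.4]
inL300 [0.4708 0.0406] [27.  23.4]
inR300 [0.5212 0.053 ] [ 26.9 -28.5]
inL510 [ 0.4828 -0.007 ] [-22.   23.2]
inR510 [0.5347 0.0058] [-22.1 -30.3]
c1L [0.4621 0.0822] [69.5 21.7]
c1R [0.5068 0.0932] [ 69.4 -24.3]
c7L [0.4823 0.0014] [-13.8  21.7]
c7R [0.5269 0.0124] [-13.9 -24.3]
lab1 [0.4844 0.0877] [69.4 -1.2]
lab7 [0.5044 0.0068] [-13.8  -1.1]
```

```bash
python3 - <<'E'
from h import *
im=cv2.imread('pics/w2.png')
cv2.imwrite('pics/w2d.png',cv2.convertScaleAbs(cv2.resize(im[180:330,245:395],None,fx=4,fy=4,interpolation=cv2.INTER_CUBIC),alpha=1.3))
E
```

```text
(no output)
```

View pics/w2d.png

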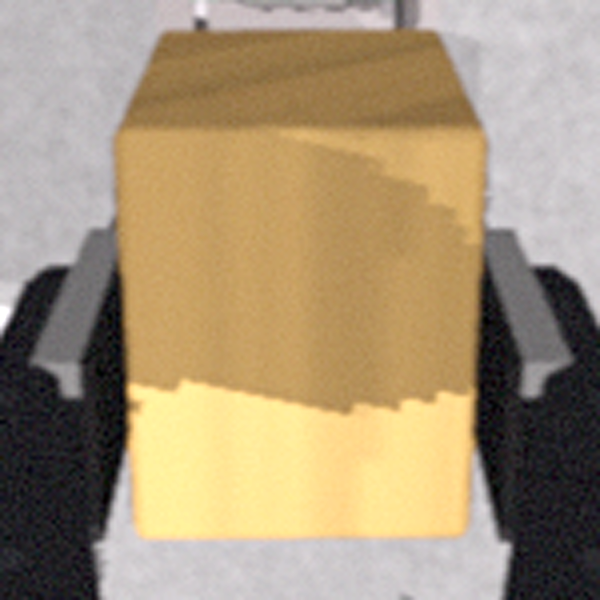

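```bash
python3 - <<'E'
from h import *
import pickle
p=pickle.load(open('w2.pkl','rb'))
tcp=np.array([.5099,-.0112]);a=np.radians(103.85)
for z in(.168,.1724,.177):
    c=np.array([ray(p,(x+.5)/4-.5+245,(y+.5)/4-.5+180,z)[:2] for x,y in((117,130),(485,133),(470,537),(137,535))])
    d=c.mean(0)-tcp
    print(z,'size',[round(np.linalg.norm(c[i]-c[(i+1)%4])*1000,1) for i in range(4)],'off toolx,tooly mm',np.round([d@[np.cos(a),np.sin(a)]*1000,d@[np.sin(a),-np.cos(a)]*1000],1),
     'ang',np.degrees(np.arctan2(*(c[0]-c[3])[::-1])),np.degrees(np.arctan2(*(c[1]-c[2])[::-1])))
plan(.5149,-.0312,.16,104)
E
```

```text
0.168 size [np.float64(44.2), np.float64(57.3), np.float64(44.7), np.float64(57.4)] off toolx,tooly mm [-2.   0.6] ang 103.94892782767846 104.44423584407089
0.1724 size [np.float64(42.7), np.float64(55.4), np.float64(43.2), np.float64(55.4)] off toolx,tooly mm [0.5 0.6] ang 103.94892782767849 104.44423584407077
0.177 size [np.float64(41.1), np.float64(53.3), np.float64(41.6), np.float64(53.4)] off toolx,tooly mm [3.1 0.6] ang 103.94892782767849 104.44423584407082
t 5.5 tcp [ 0.5109 -0.0091  0.1535] psi 103.91 toolz [-0.001   0.0063 -1.    ] gw 0.5 q7 0.35 F [-1.1 -0.4 -1.2]
shift cm now-axes [-2.23 -0.14 -0.66] after-turn axes [-2.23 -0.14 -0.66] turn z deg -0.09
tilt fix deg xy [ 0.03 -0.36]
```

Request:
step_arm(
  moves=[
    [[-1.1,-0.1,1.5],[0,-0.35,0],1],
    [[-1.1,0,1.8],[0,0,0],1],
    [[0,0,1.6],[0,0,0],1],
    [[0,0,0.8],[0,0,0],1],
    [[0,0,0],[0,0,0],1],
    [[0,0,0],[0,0,0],1],
  ],
)

```text
time_s: 6.0
tcp_pos: [0.519, -0.0254, 0.0956]
tcp_rot: [0.614, 0.789, 0.003, 0.001]
contact_force: [0.1, -0.2, -0.3]
gripper_width: 0.504
```

```bash
python3 - <<'E'
from h import *
plan(.5149,-.0312,.094,104)
p=camera_params('wrist'); im=read_camera('wrist'); cv2.imwrite('pics/w3.png',im); 
import pickle; pickle.dump(p,open('w3.pkl','wb'))
cv2.imwrite('pics/w3c.png',cv2.convertScaleAbs(cv2.resize(im[60:330,230:410],None,fx=2.2,fy=2.2,interpolation=cv2.INTER_CUBIC),alpha=1.5))
plan(.5149,-.0312,.094,104)
E
```

```text
t 6.0 tcp [ 0.519  -0.0254  0.0956] psi 104.22 toolz [ 0.0051  0.0039 -1.    ] gw 0.504 q7 0.43 F [ 0.1 -0.2 -0.3]
shift cm now-axes [-0.46 -0.54  0.15] after-turn axes [-0.46 -0.54  0.15] turn z deg 0.22
tilt fix deg xy [ 0.34 -0.14]
t 6.05 tcp [ 0.5192 -0.0252  0.0958] psi 104.24 toolz [ 0.0055  0.004  -1.    ] gw 0.501 q7 0.43 F [ 0.6  0.3 -1.3]
shift cm now-axes [-0.48 -0.56  0.18] after-turn axes [-0.48 -0.56  0.18] turn z deg 0.24
tilt fix deg xy [ 0.36 -0.15]
```

View pics/w3c.png

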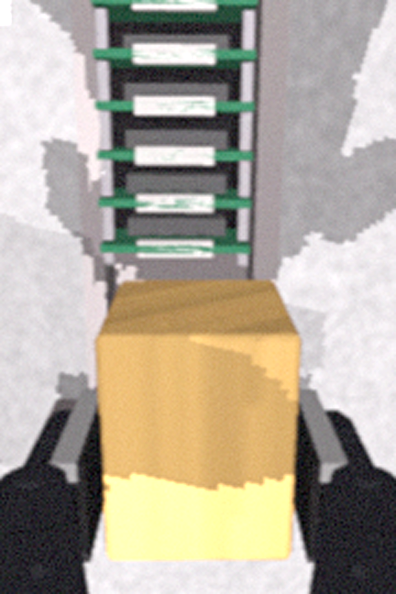

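Request:
step_arm(
  moves=[
    [[-0.45,-0.55,0],[0.35,-0.1,0.2],1],
    [[0,0,0],[0,0,0],1],
    [[0,0,0],[0,0,0],1],
  ],
)

```text
time_s: 6.3
tcp_pos: [0.5158, -0.03, 0.0975]
tcp_rot: [0.615, 0.789, 0.001, 0.0]
contact_force: [-0.4, -0.3, -1.9]
gripper_width: 0.5
```

```bash
python3 - <<'E'
from h import *
plan(.5149,-.0312,.094,104)
p=camera_params('wrist'); im=read_camera('wrist'); cv2.imwrite('pics/w4.png',im); 
import pickle; pickle.dump(p,open('w4.pkl','wb'))
cv2.imwrite('pics/w4c.png',cv2.convertScaleAbs(cv2.resize(im[60:210,250:390],None,fx=4,fy=4,interpolation=cv2.INTER_CUBIC),alpha=1.5))
plan(.5149,-.0312,.094,104)
E
```

```text
t 6.3 tcp [ 0.5158 -0.03    0.0975] psi 104.15 toolz [ 0.0018  0.0012 -1.    ] gw 0.5 q7 0.43 F [-0.4 -0.3 -1.9]
shift cm now-axes [-0.09 -0.12  0.35] after-turn axes [-0.09 -0.12  0.35] turn z deg 0.15
tilt fix deg xy [ 0.12 -0.04]
t 6.35 tcp [ 0.5158 -0.0302  0.0975] psi 104.14 toolz [ 0.0019  0.0011 -1.    ] gw 0.502 q7 0.43 F [ 0.2  0.6 -0.5]
shift cm now-axes [-0.08 -0.11  0.35] after-turn axes [-0.08 -0.11  0.35] turn z deg 0.14
tilt fix deg xy [ 0.12 -0.03]
```

View pics/w4c.png

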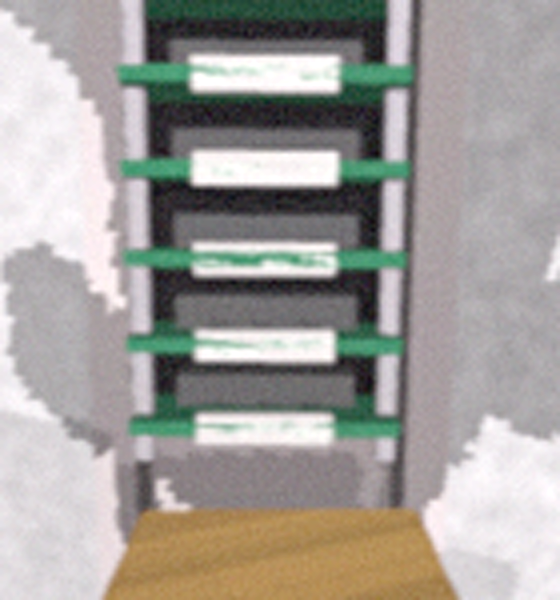

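```bash
python3 - <<'E'
from h import *
import pickle
p=pickle.load(open('w4.pkl','rb'))
a=np.radians(104)
def fr(q,o=(.503,.0166)):
    d=q-np.array(o); return np.round([d@[np.cos(a),np.sin(a)]*1000, d@[-np.sin(a),np.cos(a)]*1000],1)
def W(x,y,z): return fr(ray(p,(x+.5)/4-.5+250,(y+.5)/4-.5+60,z)[:2])
for zb in(.0685,.066): print('block front',W(145,510,zb),W(415,510,zb))
print('c7',W(130,427,.05),W(402,427,.05),'c3',W(118,74,.05),W(413,74,.05))
print('wall in',W(412,74,.034),W(400,470,.034),W(120,74,.034),W(138,470,.034),'out',W(470,74,.034))
print('tcp',fr(np.array([.5158,-.0301])))
E
```

```text
block front [-20.   19.7] [-19.9 -22.5]
block front [-20.6  20. ] [-20.5 -22.8]
c7 [-10.1  24.1] [-10.  -22.1] c3 [45.3 24. ] [ 45.5 -22. ]
wall in [ 47.3 -23.6] [-20.9 -23.8] [47.2 25.8] [-21.  25.] out [ 47.4 -33.4]
tcp [-48.4  -1.1]
```

Request:
step_arm(
  moves=[
    [[-0.05,-0.23,0],[0.1,0,0.1],1],
    [[0,0,1],[0,0,0],1],
    [[0,0,0.8],[0,0,0],1],
    [[0,0,0],[0,0,0],1],
  ],
)

```text
time_s: 6.68
tcp_pos: [0.5143, -0.031, 0.0792]
tcp_rot: [0.615, 0.788, 0.001, 0.001]
contact_force: [-0.7, 0.3, -1.3]
gripper_width: 0.501
```

```bash
python3 - <<'E'
from h import *
plan(.5136,-.0311,.04,104)
E
```

```text
t 6.68 tcp [ 0.5143 -0.031   0.0792] psi 104.04 toolz [ 0.003   0.0012 -1.    ] gw 0.501 q7 0.45 F [-0.7  0.3 -1.3]
shift cm now-axes [ 0.01 -0.09  3.92] after-turn axes [ 0.01 -0.09  3.92] turn z deg 0.04
tilt fix deg xy [ 0.18 -0.03]
```

Request:
step_arm(
  moves=[
    [[0,-0.08,0.5],[0.2,0,0],1],
    [[0,-0.02,0.6],[0.05,0,0],1],
    [[0,0,0.4],[0.05,0,0],1],
    [[0,0,0],[0,0,0],1],
  ],
)

```text
time_s: 7.02
tcp_pos: [0.5125, -0.0314, 0.0614]
tcp_rot: [0.615, 0.788, -0.002, -0.002]
contact_force: [0.2, 0.0, -1.2]
gripper_width: 0.498
```

```bash
python3 - <<'E'
from h import *
plan(.5136,-.0311,.04,104)
im=read_camera('wrist'); cv2.imwrite('pics/w5.png',im); 
cv2.imwrite('pics/w5c.png',cv2.convertScaleAbs(cv2.resize(im[60:210,250:390],None,fx=4,fy=4,interpolation=cv2.INTER_CUBIC),alpha=1.5))
plan(.5136,-.0311,.04,104)
E
```

```text
t 7.02 tcp [ 0.5125 -0.0314  0.0614] psi 104.02 toolz [-4.8e-03 -5.0e-04 -1.0e+00] gw 0.498 q7 0.46 F [ 0.2  0.  -1.2]
shift cm now-axes [0.   0.12 2.14] after-turn axes [0.   0.12 2.14] turn z deg 0.02
tilt fix deg xy [-0.27 -0.04]
t 7.07 tcp [ 0.5126 -0.0315  0.0616] psi 104.02 toolz [-4.6e-03 -5.0e-04 -1.0e+00] gw 0.499 q7 0.46 F [-0.1 -0.6 -0.5]
shift cm now-axes [0.01 0.12 2.16] after-turn axes [0.01 0.12 2.16] turn z deg 0.02
tilt fix deg xy [-0.26 -0.04]
```

View pics/w5c.png

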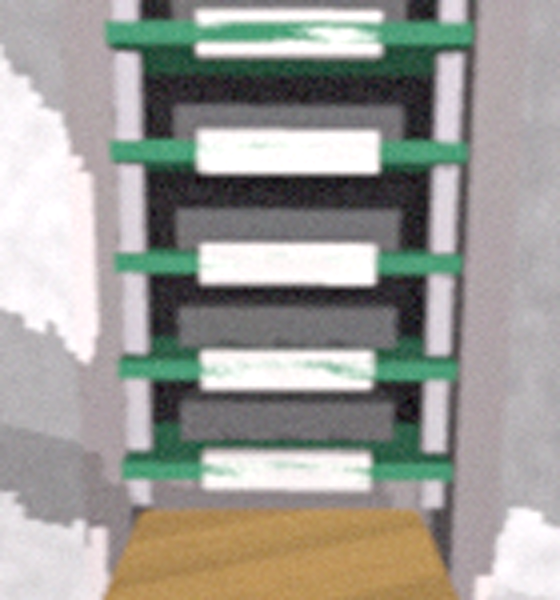

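Request:
step_arm(
  moves=[
    [[0,0.06,0.6],[-0.25,0,0],1],
    [[0,0,0.6],[0,0,0],1],
    [[0,0,0.3],[0,0,0],1],
    [[0,0,0],[0,0,0],1],
  ],
)

```text
time_s: 7.4
tcp_pos: [0.5137, -0.0313, 0.0454]
tcp_rot: [0.615, 0.788, 0.001, 0.0]
contact_force: [-0.7, -0.7, -1.4]
gripper_width: 0.499
```

```bash
python3 - <<'E'
from h import *
plan(.5131,-.0311,.038,104)
im=read_camera('wrist'); cv2.imwrite('pics/w6.png',im[0:400,100:540])
E
```

```text
t 7.4 tcp [ 0.5137 -0.0313  0.0454] psi 104.03 toolz [ 1.e-03  7.e-04 -1.e+00] gw 0.499 q7 0.48 F [-0.7 -0.7 -1.4]
shift cm now-axes [ 0.03 -0.05  0.74] after-turn axes [ 0.03 -0.05  0.74] turn z deg 0.03
tilt fix deg xy [ 0.06 -0.03]
```

View pics/w6.png

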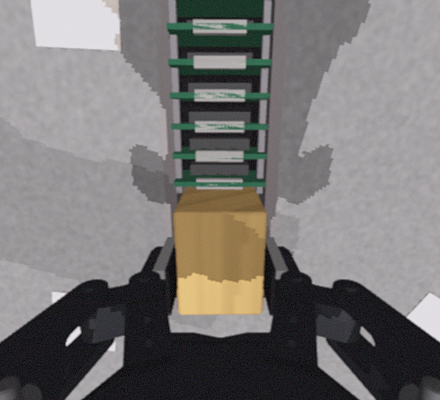

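Request:
step_arm(
  moves=[
    [[0,-0.03,0.35],[0,0,0],1],
    [[0,0,0.25],[0,0,0],1],
    [[0,0,0],[0,0,0],1],
  ],
)

```text
time_s: 7.7
tcp_pos: [0.5137, -0.0314, 0.0393]
tcp_rot: [0.616, 0.788, 0.001, 0.0]
contact_force: [-0.5, 0.2, -0.5]
gripper_width: 0.497
```

```bash
python3 - <<'E'
from h import *
plan(.5131,-.0311,.038,104)
E
```

```text
t 7.7 tcp [ 0.5137 -0.0314  0.0393] psi 104.02 toolz [ 1.7e-03  7.0e-04 -1.0e+00] gw 0.497 q7 0.48 F [-0.5  0.2 -0.5]
shift cm now-axes [ 0.04 -0.05  0.13] after-turn axes [ 0.04 -0.05  0.13] turn z deg 0.02
tilt fix deg xy [ 0.1  -0.02]
```

Request:
step_arm(
  moves=[
    [[0,0,0.08],[0,0,0],1],
    [[0,0,0],[0,0,0],-1],
    [[0,0,0],[0,0,0],-1],
    [[0,0,0],[0,0,0],-1],
    [[0,0,0],[0,0,0],-1],
    [[0,0,-2],[0,0,0],-1],
    [[0,0,-3],[0,0,0],-1],
    [[0,0,-3.5],[0,0,0],-1],
    [[0,0,-2.5],[0,0,0],-1],
    [[0,0,0],[0,0,0],-1],
  ],
)

```text
time_s: 8.53
tcp_pos: [0.5126, -0.032, 0.1521]
tcp_rot: [0.616, 0.788, -0.001, -0.001]
contact_force: [0.6, -1.0, -0.8]
gripper_width: 0.999
```

```bash
python3 - <<'E'
from h import *
plan(.503,.0166,.15,104)
p=camera_params('wrist'); im=read_camera('wrist'); cv2.imwrite('pics/w7.png',im); 
import pickle; pickle.dump(p,open('w7.pkl','wb'))
E
```

```text
t 8.53 tcp [ 0.5126 -0.032   0.1521] psi 103.97 toolz [-1.8e-03 -2.0e-04 -1.0e+00] gw 0.999 q7 0.39 F [ 0.6 -1.  -0.8]
shift cm now-axes [4.95 0.25 0.21] after-turn axes [4.95 0.25 0.21] turn z deg -0.03
tilt fix deg xy [-0.1  -0.01]
```

View pics/w7.png

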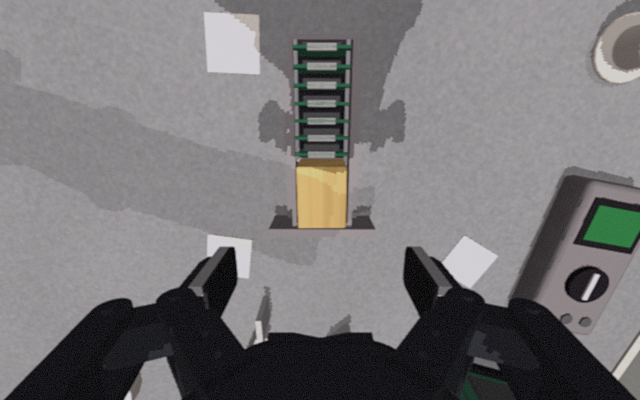

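```bash
python3 - <<'E'
from h import *
import pickle
p=pickle.load(open('w7.pkl','rb')); im=cv2.imread('pics/w7.png')
cv2.imwrite('pics/w7c.png',cv2.convertScaleAbs(cv2.resize(im[135:240,255:385],None,fx=5,fy=5,interpolation=cv2.INTER_CUBIC),alpha=1.4))
a=np.radians(104)
def fr(q,o=(.503,.0166)):
    d=q-np.array(o); return np.round([d@[np.cos(a),np.sin(a)]*1000, d@[-np.sin(a),np.cos(a)]*1000],1)
hsv=cv2.cvtColor(im,cv2.COLOR_BGR2HSV); m=cv2.inRange(hsv,(10,80,150),(32,255,255))
cs,_=cv2.findContours(m,cv2.RETR_EXTERNAL,cv2.CHAIN_APPROX_NONE)
c=max(cs,key=cv2.contourArea); print(cv2.boundingRect(c))
w=np.array([fr(ray(p,u,v,.056)[:2]) for u,v in c[:,0]],np.float32); print(cv2.minAreaRect(w))
E
```

```text
(296, 167, 51, 61)
((-47.900001525878906, 1.1999988555908203), (43.599998474121094, 55.0), 90.0)
```

View pics/w7c.png

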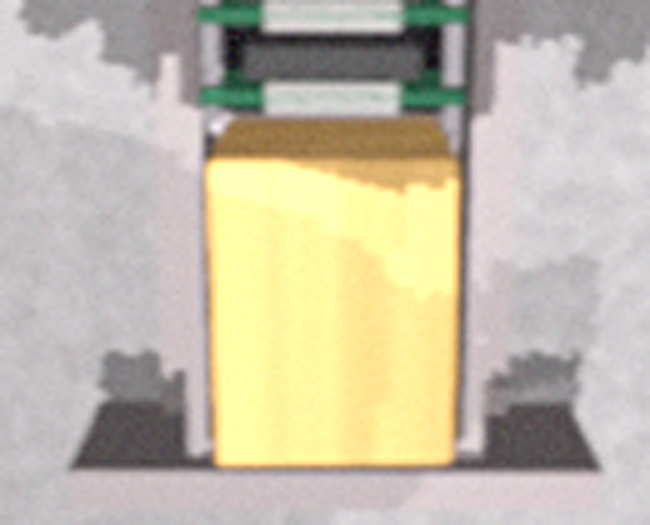

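```bash
python3 - <<'E'
from h import *
plan(.502,.0164,.008,104)
E
```

```text
t 8.58 tcp [ 0.512  -0.0318  0.1505] psi 103.99 toolz [-3.e-03 -1.e-04 -1.e+00] gw 0.996 q7 0.39 F [ 0.1 -1.1 -0.7]
shift cm now-axes [ 4.91  0.24 14.25] after-turn axes [ 4.91  0.24 14.25] turn z deg -0.01
tilt fix deg xy [-0.17 -0.03]
```

Request:
step_arm(
  moves=[
    [[2.5,0.1,0.5],[-0.15,0,0],-1],
    [[2.4,0.1,1],[0,0,0],-1],
    [[0,0,2.5],[0,0,0],-1],
    [[0,0,2],[0,0,0],-1],
    [[0,0,1],[0,0,0],-1],
    [[0,0,0],[0,0,0],-1],
  ],
)

```text
time_s: 9.08
tcp_pos: [0.5011, 0.0187, 0.0758]
tcp_rot: [0.616, 0.788, 0.001, 0.0]
contact_force: [-0.2, -0.9, -0.8]
gripper_width: 1.003
```

```bash
python3 - <<'E'
from h import *
plan(.502,.0164,.008,104)
E
```

```text
t 9.08 tcp [0.5011 0.0187 0.0758] psi 103.99 toolz [ 0.0014  0.0014 -1.    ] gw 1.003 q7 0.35 F [-0.2 -0.9 -0.8]
shift cm now-axes [-0.25  0.02  6.77] after-turn axes [-0.25  0.02  6.77] turn z deg -0.01
tilt fix deg xy [ 0.1  -0.06]
```

Request:
step_arm(
  moves=[
    [[-0.2,0,1.5],[0,0,0],-1],
    [[0,0,2],[0,0,0],-1],
    [[0,0,1.7],[0,0,0],-1],
    [[0,0,0.7],[0,0,0],-1],
    [[0,0,0],[0,0,0],-1],
  ],
)

```text
time_s: 9.5
tcp_pos: [0.5004, 0.0163, 0.0133]
tcp_rot: [0.616, 0.788, -0.0, -0.001]
contact_force: [-0.6, 0.1, -0.7]
gripper_width: 1.005
```

```bash
python3 - <<'E'
from h import *
plan(.502,.0164,.008,104)
E
```

```text
t 9.5 tcp [0.5004 0.0163 0.0133] psi 103.96 toolz [-1.6e-03  7.0e-04 -1.0e+00] gw 1.005 q7 0.4 F [-0.6  0.1 -0.7]
shift cm now-axes [-0.03  0.16  0.53] after-turn axes [-0.03  0.16  0.53] turn z deg -0.04
tilt fix deg xy [-0.08 -0.06]
```

Request:
step_arm(
  moves=[
    [[0,0.15,0.4],[-0.1,0,0],-1],
    [[0,0,0],[0,0,0],1],
    [[0,0,0],[0,0,0],1],
    [[0,0,0],[0,0,0],1],
    [[0,0,0],[0,0,0],1],
    [[0,0,0],[0,0,0],1],
  ],
)

```text
time_s: 10.0
tcp_pos: [0.5022, 0.0165, 0.0115]
tcp_rot: [0.616, 0.788, 0.001, -0.0]
contact_force: [-0.7, 0.2, -6.2]
gripper_width: 0.667
```

```bash
python3 - <<'E'
from h import *
plan(.502,.0164,.018,104)
E
```

```text
t 10.0 tcp [0.5022 0.0165 0.0115] psi 103.92 toolz [ 0.001   0.0017 -1.    ] gw 0.667 q7 0.41 F [-0.7  0.2 -6.2]
shift cm now-axes [ 0.   -0.02 -0.65] after-turn axes [ 0.   -0.02 -0.65] turn z deg -0.08
tilt fix deg xy [ 0.08 -0.08]
```

Request:
step_arm(
  moves=[
    [[0,0,-0.8],[0,0,0],1],
    [[0,0,-0.7],[0,0,0],1],
    [[0,0,0],[0,0,-4],1],
    [[0,0,0],[0,0,-6],1],
    [[0,0,0],[0,0,-6.5],1],
    [[0,0,0],[0,0,-6.5],1],
    [[0,0,0],[0,0,-6.5],1],
    [[0,0,0],[0,0,-6.5],1],
  ],
)

```text
time_s: 10.67
tcp_pos: [0.5016, 0.0166, 0.0314]
tcp_rot: [0.331, 0.944, 0.0, 0.001]
contact_force: [0.1, 0.4, -7.5]
gripper_width: 0.663
```

```bash
python3 - <<'E'
from h import *
plan(.502,.0164,.025,224)
E
```

```text
t 10.67 tcp [0.5016 0.0166 0.0314] psi 141.31 toolz [ 1.2e-03 -2.0e-04 -1.0e+00] gw 0.663 q7 0.87 F [ 0.1  0.4 -7.5]
shift cm now-axes [-0.04  0.01  0.64] after-turn axes [-0.02 -0.04  0.64] turn z deg -82.69
tilt fix deg xy [0.03 0.06]
```

Request:
step_arm(
  moves=[
    [[0,0,0],[0,0,-6.8],1],
    [[0,0,0],[0,0,-6.8],1],
    [[0,0,0],[0,0,-6.8],1],
    [[0,0,0],[0,0,-6.8],1],
    [[0,0,0],[0,0,-6.8],1],
    [[0,0,0],[0,0,-6.8],1],
    [[0,0,0],[0,0,-6.8],1],
    [[0,0,0],[0,0,-6.8],1],
    [[0,0,0],[0,0,-6.8],1],
    [[0,0,0],[0,0,-4],1],
  ],
)

```text
time_s: 11.5
tcp_pos: [0.5019, 0.0123, 0.038]
tcp_rot: [-0.258, 0.966, -0.005, 0.001]
contact_force: [0.1, -0.3, -6.1]
gripper_width: 0.666
```

```bash
python3 - <<'E'
from h import *
plan(.502,.0164,.0125,224)
print(env.state()['q'].round(2))
p=camera_params('top'); im=read_camera('top'); cv2.imwrite('pics/t2.png',cv2.convertScaleAbs(im[100:350,150:550],alpha=1.6))
E
```

```text
t 11.5 tcp [0.5019 0.0123 0.038 ] psi -150.13 toolz [ 0.0047 -0.0092 -0.9999] gw 0.666 q7 1.77 F [ 0.1 -0.3 -6.1]
shift cm now-axes [-0.21  0.37  2.55] after-turn axes [-0.3   0.31  2.55] turn z deg -14.13
tilt fix deg xy [-0.59 -0.03]
[ 0.01  0.51 -0.2   2.06  0.19  0.59  1.77]
```

View pics/t2.png

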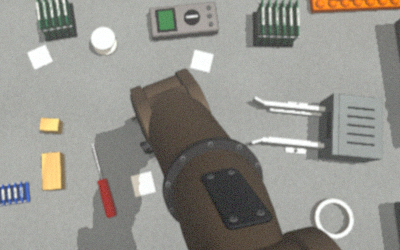

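Request:
step_arm(
  moves=[
    [[-0.1,0.2,0],[-0.3,0,-6.5],1],
    [[-0.1,0.15,0.3],[-0.3,0,-6.5],1],
    [[0,0,0.8],[0,0,-1],1],
    [[0,0,0.8],[0,0,0],1],
    [[0,0,0.3],[0,0,0],1],
    [[0,0,0],[0,0,0],1],
  ],
)

```text
time_s: 12.05
tcp_pos: [0.5019, 0.0134, 0.0161]
tcp_rot: [-0.371, 0.929, -0.002, -0.001]
contact_force: [-0.5, 0.3, -6.6]
gripper_width: 0.668
```

```bash
python3 - <<'E'
from h import *
plan(.502,.0164,.0115,224)
E
```

```text
t 12.05 tcp [0.5019 0.0134 0.0161] psi -136.49 toolz [-0.     -0.0053 -1.    ] gw 0.668 q7 1.94 F [-0.5  0.3 -6.6]
shift cm now-axes [-0.21  0.21  0.46] after-turn axes [-0.21  0.21  0.46] turn z deg -0.49
tilt fix deg xy [-0.22 -0.21]
```

Request:
step_arm(
  moves=[
    [[0,0,0.3],[-0.2,-0.2,0],1],
    [[0,0,0.12],[0,0,0],1],
    [[0,0,0],[0,0,0],1],
  ],
)

```text
time_s: 12.3
tcp_pos: [0.5015, 0.0133, 0.0111]
tcp_rot: [-0.368, 0.93, -0.0, -0.001]
contact_force: [-1.0, -0.7, -7.3]
gripper_width: 0.663
```

```bash
python3 - <<'E'
from h import *
plan(.502,.0164,.0115,224)
E
```

```text
t 12.3 tcp [0.5015 0.0133 0.0111] psi -136.77 toolz [-1.1e-03 -9.0e-04 -1.0e+00] gw 0.663 q7 1.94 F [-1.  -0.7 -7.3]
shift cm now-axes [-0.25  0.19 -0.04] after-turn axes [-0.25  0.19 -0.04] turn z deg -0.77
tilt fix deg xy [ 0.01 -0.08]
```

Request:
step_arm(
  moves=[
    [[0,0,0.12],[0,0,0],1],
    [[0,0,0],[0,0,0],1],
  ],
)

```text
time_s: 12.47
tcp_pos: [0.5017, 0.0133, 0.0112]
tcp_rot: [-0.368, 0.93, -0.001, -0.001]
contact_force: [-0.1, 0.5, -6.8]
gripper_width: 0.66
```

Request:
step_arm(
  moves=[
    [[0,0,0.12],[0,0,0],1],
    [[0,0,0],[0,0,0],1],
  ],
)

```text
time_s: 12.63
tcp_pos: [0.5022, 0.0134, 0.0111]
tcp_rot: [-0.367, 0.93, -0.001, 0.0]
contact_force: [0.8, 0.2, -7.1]
gripper_width: 0.663
```

Request:
step_arm(
  moves=[
    [[0,0,0.25],[0,0,0],1],
    [[0,0,0.1],[0,0,0],1],
  ],
)

```text
time_s: 12.8
tcp_pos: [0.5024, 0.0134, 0.0109]
tcp_rot: [-0.367, 0.93, -0.002, 0.0]
contact_force: [-4.6, -0.3, 4.4]
gripper_width: 0.668
```

Request:
step_arm(
  moves=[
    [[0,0,0.2],[0,0,0],1],
    [[0,0,0.1],[0,0,0],1],
  ],
)

```text
time_s: 12.97
tcp_pos: [0.5023, 0.0134, 0.0109]
tcp_rot: [-0.367, 0.93, -0.003, 0.001]
contact_force: [-3.1, -0.3, 5.4]
gripper_width: 0.663
```

Request:
step_arm(
  moves=[
    [[0,0,0],[0,0,0],-1],
    [[0,0,0],[0,0,0],-1],
    [[0,0,0],[0,0,0],-1],
    [[0,0,0],[0,0,0],-1],
    [[0,0,-2],[0,0,0],-1],
    [[0,0,-3.5],[0,0,0],-1],
    [[0,0,-3],[0,0,0],-1],
    [[0,0,-2],[0,0,7],-1],
    [[0,0,0],[0,0,7],-1],
    [[0,0,0],[0,0,7],-1],
  ],
)

```text
time_s: 13.8
tcp_pos: [0.5047, 0.0146, 0.1212]
tcp_rot: [-0.188, 0.982, -0.001, 0.004]
contact_force: [0.1, 0.5, -0.3]
gripper_width: 1.002
```

Request:
step_arm(
  moves=[
    [[0,0,0],[0,0,7],-1],
    [[0,0,0],[0,0,7],-1],
    [[0,0,0],[0,0,7],-1],
    [[0,0,0],[0,0,7],-1],
    [[0,0,0],[0,0,7],-1],
    [[0,0,0],[0,0,7],-1],
    [[0,0,0],[0,0,7],-1],
    [[0,0,0],[0,0,7],-1],
    [[0,0,0],[0,0,7],-1],
    [[0,0,0],[0,0,7],-1],
  ],
)

```text
time_s: 14.63
tcp_pos: [0.5079, 0.0149, 0.1223]
tcp_rot: [0.422, 0.907, 0.003, 0.007]
contact_force: [-0.2, 0.8, 0.7]
gripper_width: 0.998
```

Request:
step_arm(
  moves=[
    [[0,0,0],[0,0,7],-1],
    [[0,0,0],[0,0,7],-1],
    [[0,0,0],[0,0,7],-1],
    [[0,0,0],[0,0,7],-1],
    [[0,0,0],[0,0,7],-1],
    [[0,0,0],[0,0,7],-1],
    [[0,0,0],[0,0,7],-1],
    [[0,0,0],[0,0,7],-1],
    [[0,0,0],[0,0,7],-1],
    [[0,0,0],[0,0,0],-1],
  ],
)

```text
time_s: 15.47
tcp_pos: [0.5097, 0.0156, 0.1214]
tcp_rot: [0.842, 0.54, 0.007, 0.005]
contact_force: [-1.1, 0.4, -0.4]
gripper_width: 1.0
```

```bash
python3 - <<'E'
from h import *
plan(.5023,.0134,.01,43.4)
p=camera_params('wrist'); im=read_camera('wrist'); cv2.imwrite('pics/w8.png',im)
import pickle; pickle.dump(p,open('w8.pkl','wb'))
E
```

```text
t 15.47 tcp [0.5097 0.0156 0.1214] psi 65.31 toolz [ 0.0164 -0.0012 -0.9999] gw 1.0 q7 -0.37 F [-1.1  0.4 -0.4]
shift cm now-axes [-0.58 -0.75 11.13] after-turn axes [-0.82 -0.48 11.13] turn z deg 21.91
tilt fix deg xy [ 0.88 -0.33]
```

View pics/w8.png

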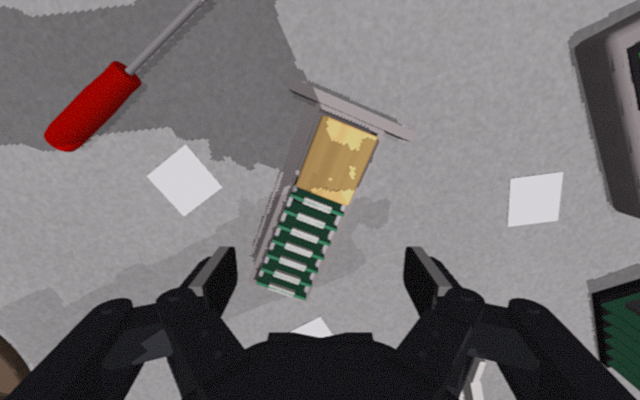

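Request:
step_arm(
  moves=[
    [[0,0,1],[0.8,-0.3,6.8],-1],
    [[0,0,1],[0,0,6.8],-1],
    [[0,0,1],[0,0,6.8],-1],
    [[-0.8,-0.5,1],[0,0,1.5],-1],
    [[0,0,0],[0,0,0],-1],
    [[0,0,0],[0,0,0],-1],
  ],
)

```text
time_s: 16.02
tcp_pos: [0.5024, 0.0138, 0.0805]
tcp_rot: [0.926, 0.379, 0.002, 0.0]
contact_force: [0.9, 1.3, 0.3]
gripper_width: 0.996
```

```bash
python3 - <<'E'
from h import *
plan(.5023,.0134,.011,43.4)
E
```

```text
t 16.02 tcp [0.5024 0.0138 0.0805] psi 44.48 toolz [ 3.8e-03  6.0e-04 -1.0e+00] gw 0.996 q7 -0.63 F [0.9 1.3 0.3]
shift cm now-axes [-0.06  0.    6.95] after-turn axes [-0.06  0.01  6.95] turn z deg 1.08
tilt fix deg xy [ 0.13 -0.18]
```

Request:
step_arm(
  moves=[
    [[0,0,1.5],[0.1,-0.2,1],-1],
    [[0,0,2.2],[0,0,0],-1],
    [[0,0,1.8],[0,0,0],-1],
    [[0,0,0.6],[0,0,0],-1],
    [[0,0,0],[0,0,0],-1],
  ],
)

```text
time_s: 16.43
tcp_pos: [0.5075, 0.015, 0.0209]
tcp_rot: [0.925, 0.379, 0.004, 0.0]
contact_force: [-0.4, 0.3, 0.3]
gripper_width: 1.001
```

```bash
python3 - <<'E'
from h import *
plan(.5023,.0134,.011,43.4)
E
```

```text
t 16.43 tcp [0.5075 0.015  0.0209] psi 44.56 toolz [ 0.0071  0.0023 -1.    ] gw 1.001 q7 -0.57 F [-0.4  0.3  0.3]
shift cm now-axes [-0.49 -0.26  0.99] after-turn axes [-0.5  -0.25  0.99] turn z deg 1.16
tilt fix deg xy [ 0.19 -0.38]
```

Request:
step_arm(
  moves=[
    [[-0.5,-0.25,0.4],[0.2,-0.35,1.2],-1],
    [[0,0,0.5],[0,0,0],-1],
    [[0,0,0],[0,0,0],-1],
  ],
)

```text
time_s: 16.68
tcp_pos: [0.5035, 0.0132, 0.0133]
tcp_rot: [0.929, 0.37, 0.001, -0.0]
contact_force: [-0.1, -0.3, -1.1]
gripper_width: 1.001
```

```bash
python3 - <<'E'
from h import *
plan(.5023,.0134,.011,43.4)
E
```

```text
t 16.68 tcp [0.5035 0.0132 0.0133] psi 43.42 toolz [ 0.0022  0.0013 -1.    ] gw 1.001 q7 -0.58 F [-0.1 -0.3 -1.1]
shift cm now-axes [-0.07 -0.1   0.23] after-turn axes [-0.07 -0.1   0.23] turn z deg 0.02
tilt fix deg xy [ 0.03 -0.14]
```

Request:
step_arm(
  moves=[
    [[-0.05,-0.1,0.2],[0,-0.1,0],1],
    [[0,0,0],[0,0,0],1],
    [[0,0,0],[0,0,0],1],
    [[0,0,0],[0,0,0],1],
    [[0,0,0],[0,0,0],1],
    [[0,0,0],[0,0,0],1],
  ],
)

```text
time_s: 17.18
tcp_pos: [0.5024, 0.014, 0.0127]
tcp_rot: [0.929, 0.371, 0.001, 0.0]
contact_force: [0.2, -0.4, -4.6]
gripper_width: 0.662
```

```bash
python3 - <<'E'
from h import *
plan(.5516,-.0828,.02,81.6)
E
```

```text
t 17.18 tcp [0.5024 0.014  0.0127] psi 43.49 toolz [ 1.8e-03  6.0e-04 -1.0e+00] gw 0.662 q7 -0.58 F [ 0.2 -0.4 -4.6]
shift cm now-axes [-3.09 10.4  -0.73] after-turn axes [-8.85  6.28 -0.73] turn z deg -38.11
tilt fix deg xy [ 0.05 -0.1 ]
```

Request:
step_arm(
  moves=[
    [[0,0,-0.7],[0,0,0],1],
    [[0,0,-0.3],[0,0,-5],1],
    [[0,0,0],[0,0,-6.5],1],
    [[0,0,0],[0,0,-6.5],1],
    [[0,0,0],[0,0,-6.5],1],
    [[0,0,0],[0,0,-6.5],1],
    [[0,0,0],[0,0,-5],1],
    [[0,0,0],[0,0,-2],1],
    [[0,0,0],[0,0,0],1],
  ],
)

```text
time_s: 17.93
tcp_pos: [0.4992, 0.0133, 0.0244]
tcp_rot: [0.747, 0.665, -0.002, -0.001]
contact_force: [0.6, -0.4, -6.8]
gripper_width: 0.664
```

```bash
python3 - <<'E'
from h import *
plan(.5516,-.0828,.02,81.6)
E
```

```text
t 17.93 tcp [0.4992 0.0133 0.0244] psi 83.42 toolz [-0.0043 -0.0024 -1.    ] gw 0.664 q7 -0.09 F [ 0.6 -0.4 -6.8]
shift cm now-axes [-8.95  6.31  0.44] after-turn axes [-8.74  6.59  0.44] turn z deg 1.82
tilt fix deg xy [-0.23  0.17]
```

Request:
step_arm(
  moves=[
    [[-1,0.8,0],[-0.2,0.15,1],1],
    [[-2,1.5,0],[0,0,0.8],1],
    [[-2.2,1.7,0],[0,0,0],1],
    [[-2,1.6,0],[0,0,0],1],
    [[-1.2,1,0],[0,0,0],1],
    [[0,0,0],[0,0,0],1],
    [[0,0,0],[0,0,0],1],
  ],
)

```text
time_s: 18.52
tcp_pos: [0.5537, -0.0852, 0.0246]
tcp_rot: [0.761, 0.649, -0.002, -0.0]
contact_force: [-0.8, 1.0, -7.7]
gripper_width: 0.664
```

```bash
python3 - <<'E'
from h import *
plan(.5516,-.0828,.0125,81.6)
p=camera_params('top'); im=read_camera('top'); cv2.imwrite('pics/t3.png',im)
cv2.imwrite('pics/t3c.png',cv2.convertScaleAbs(cv2.resize(im[160:300,300:500],None,fx=4,fy=4,interpolation=cv2.INTER_CUBIC),alpha=1.6))
im=read_camera('scene'); cv2.imwrite('pics/s3.png',cv2.resize(im[120:260,180:380],None,fx=4,fy=4,interpolation=cv2.INTER_CUBIC))
E
```

```text
t 18.52 tcp [ 0.5537 -0.0852  0.0246] psi 80.9 toolz [-0.0033 -0.0021 -1.    ] gw 0.664 q7 0.05 F [-0.8  1.  -7.7]
shift cm now-axes [ 0.2  -0.24  1.21] after-turn axes [ 0.21 -0.24  1.21] turn z deg -0.7
tilt fix deg xy [-0.17  0.15]
```

View pics/t3c.png

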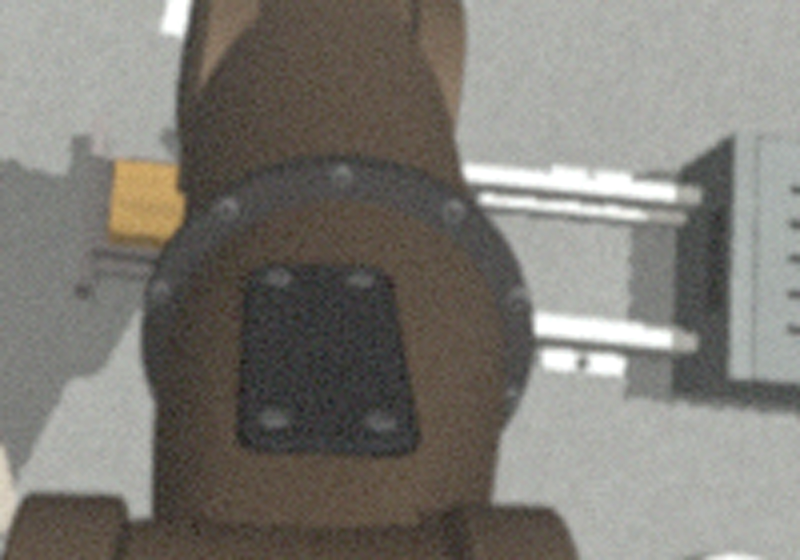

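View pics/s3.png

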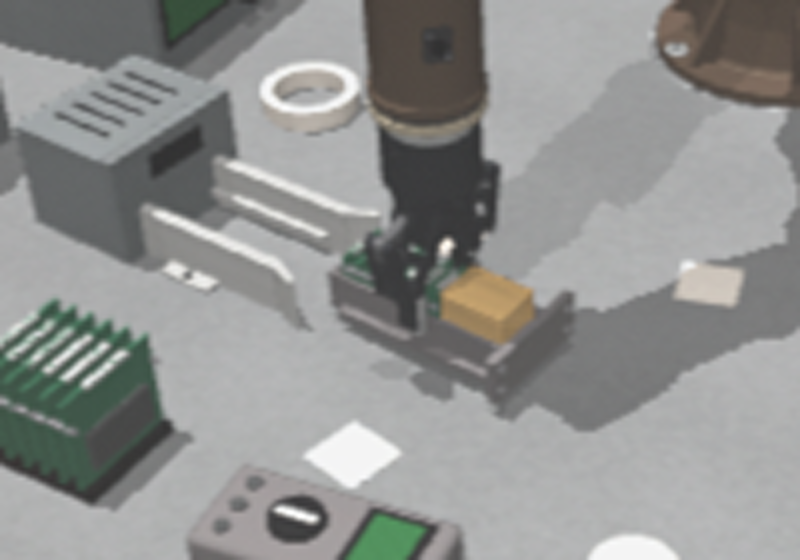

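Request:
step_arm(
  moves=[
    [[0.2,-0.2,0.3],[-0.2,0.15,-0.7],1],
    [[0,0,0.5],[0,0,0],1],
    [[0,0,0.3],[0,0,0],1],
    [[0,0,0],[0,0,0],1],
  ],
)

```text
time_s: 18.95
tcp_pos: [0.5505, -0.0787, 0.0128]
tcp_rot: [0.755, 0.656, 0.001, -0.001]
contact_force: [0.6, -2.2, -3.5]
gripper_width: 0.66
```

```bash
python3 - <<'E'
from h import *
plan(.5516,-.0828,.0125,81.6)
E
```

```text
t 18.95 tcp [ 0.5505 -0.0787  0.0128] psi 81.92 toolz [ 2.0e-04  1.5e-03 -1.0e+00] gw 0.66 q7 0.07 F [ 0.6 -2.2 -3.5]
shift cm now-axes [-0.39  0.17  0.03] after-turn axes [-0.39  0.17  0.03] turn z deg 0.32
tilt fix deg xy [-0.   -0.09]
```

Request:
step_arm(
  moves=[
    [[-0.8,0.17,0],[0,0,0.3],1],
    [[-1,0,0],[0,0,0],1],
    [[-1,0,0],[0,0,0],1],
    [[-0.7,0,0],[0,0,0],1],
    [[0,0,0],[0,0,0],1],
  ],
)

```text
time_s: 19.37
tcp_pos: [0.5473, -0.1121, 0.0128]
tcp_rot: [0.755, 0.656, 0.002, -0.001]
contact_force: [0.6, -0.7, -4.7]
gripper_width: 0.664
```

```bash
python3 - <<'E'
from h import *
plan(.5442,-.1322,.0125,81.6)
im=read_camera('scene'); cv2.imwrite('pics/s4.png',cv2.resize(im[140:240,210:350],None,fx=5,fy=5,interpolation=cv2.INTER_CUBIC))
E
```

```text
t 19.37 tcp [ 0.5473 -0.1121  0.0128] psi 81.94 toolz [ 4.0e-04  4.3e-03 -1.0e+00] gw 0.664 q7 0.13 F [ 0.6 -0.7 -4.7]
shift cm now-axes [-2.03 -0.02  0.02] after-turn axes [-2.03 -0.01  0.02] turn z deg 0.34
tilt fix deg xy [-0.01 -0.25]
```

View pics/s4.png

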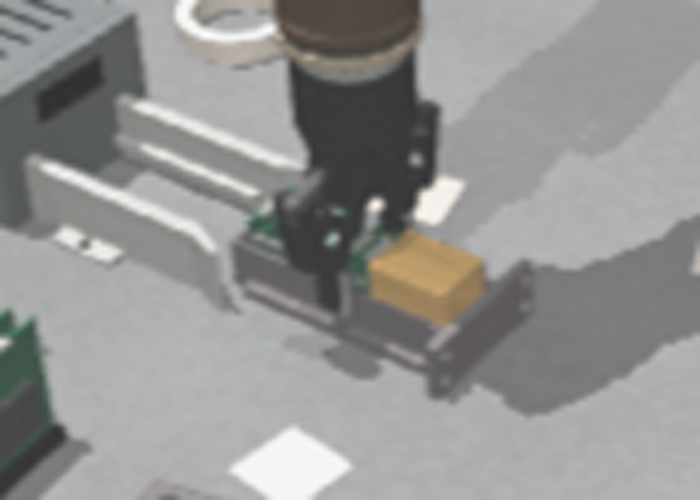

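Request:
step_arm(
  moves=[
    [[-0.8,0,0.1],[0,-0.2,0.3],1],
    [[-1,0,0],[0,0,0],1],
    [[-0.6,0,0],[0,0,0],1],
    [[0,0,0],[0,0,0],1],
  ],
)

```text
time_s: 19.75
tcp_pos: [0.5455, -0.1317, 0.013]
tcp_rot: [0.756, 0.655, 0.003, -0.001]
contact_force: [0.3, -0.6, -5.9]
gripper_width: 0.662
```

```bash
python3 - <<'E'
from h import *
plan(.5398,-.1619,.0125,81.6)
E
```

```text
t 19.75 tcp [ 0.5455 -0.1317  0.013 ] psi 81.8 toolz [ 0.0025  0.006  -1.    ] gw 0.662 q7 0.16 F [ 0.3 -0.6 -5.9]
shift cm now-axes [-3.07 -0.14  0.03] after-turn axes [-3.07 -0.13  0.03] turn z deg 0.2
tilt fix deg xy [ 0.09 -0.36]
```

Request:
step_arm(
  moves=[
    [[-0.6,-0.13,0.1],[0.1,-0.35,0.2],1],
    [[-0.8,0,0],[0,0,0],1],
    [[-0.5,0,0],[0,0,0],1],
    [[0,0,0],[0,0,0],1],
  ],
)

```text
time_s: 20.08
tcp_pos: [0.5433, -0.1474, 0.0127]
tcp_rot: [0.756, 0.654, 0.002, -0.001]
contact_force: [-0.0, -1.5, -3.2]
gripper_width: 0.663
```

```bash
python3 - <<'E'
from h import *
plan(.5398,-.1619,.0125,81.6)
E
```

```text
t 20.08 tcp [ 0.5433 -0.1474  0.0127] psi 81.74 toolz [ 0.0024  0.0034 -1.    ] gw 0.663 q7 0.18 F [-0.  -1.5 -3.2]
shift cm now-axes [-1.49 -0.14  0.02] after-turn axes [-1.49 -0.14  0.02] turn z deg 0.14
tilt fix deg xy [ 0.11 -0.21]
```

Request:
step_arm(
  moves=[
    [[-0.7,-0.13,0.1],[0.1,-0.2,0.1],1],
    [[-0.8,0,0],[0,0,0],1],
    [[-0.4,0,0],[0,0,0],1],
    [[0,0,0],[0,0,0],1],
  ],
)

```text
time_s: 20.42
tcp_pos: [0.5412, -0.1615, 0.0127]
tcp_rot: [0.756, 0.655, 0.003, -0.001]
contact_force: [0.5, -0.4, -2.8]
gripper_width: 0.663
```

```bash
python3 - <<'E'
from h import *
plan(.5391,-.1668,.0125,81.6)
im=read_camera('scene'); cv2.imwrite('pics/s5.png',cv2.resize(im[140:240,210:350],None,fx=5,fy=5,interpolation=cv2.INTER_CUBIC))
E
```

```text
t 20.42 tcp [ 0.5412 -0.1615  0.0127] psi 81.83 toolz [ 0.0024  0.005  -1.    ] gw 0.663 q7 0.21 F [ 0.5 -0.4 -2.8]
shift cm now-axes [-0.55 -0.14  0.02] after-turn axes [-0.55 -0.13  0.02] turn z deg 0.23
tilt fix deg xy [ 0.1 -0.3]
```

View pics/s5.png

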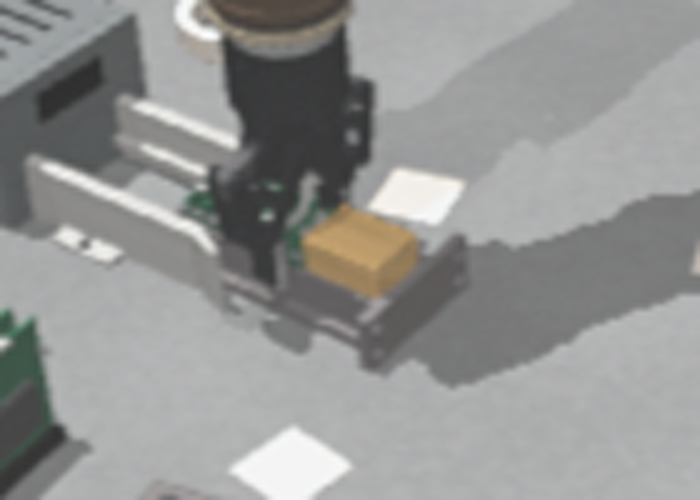

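Request:
step_arm(
  moves=[
    [[0,0,0.15],[0,-0.2,0],1],
    [[0,0,0],[0,0,0],-1],
    [[0,0,0],[0,0,0],-1],
    [[0,0,0],[0,0,0],-1],
    [[0,0,0],[0,0,0],-1],
    [[0,0,-2],[0,0,0],-1],
    [[0,0,-3],[0,0,0],-1],
    [[0,0,-3],[0,0,0],-1],
    [[0,0,-1.5],[0,0,0],-1],
    [[0,0,0],[0,0,0],1],
  ],
)

```text
time_s: 21.3
tcp_pos: [0.5412, -0.1621, 0.1108]
tcp_rot: [0.756, 0.654, 0.0, 0.0]
contact_force: [0.2, -0.2, -0.2]
gripper_width: 0.882
```

```bash
python3 - <<'E'
from h import *
plan(.5589,-.0332,.012,81.6)
p=camera_params('wrist'); im=read_camera('wrist'); cv2.imwrite('pics/w9.png',im)
E
```

```text
t 21.3 tcp [ 0.5412 -0.1621  0.1108] psi 81.72 toolz [ 0.001 -0.    -1.   ] gw 0.882 q7 0.17 F [ 0.2 -0.2 -0.2]
shift cm now-axes [13.01 -0.11  9.88] after-turn axes [13.01 -0.14  9.88] turn z deg 0.12
tilt fix deg xy [ 0.05 -0.01]
```

View pics/w9.png

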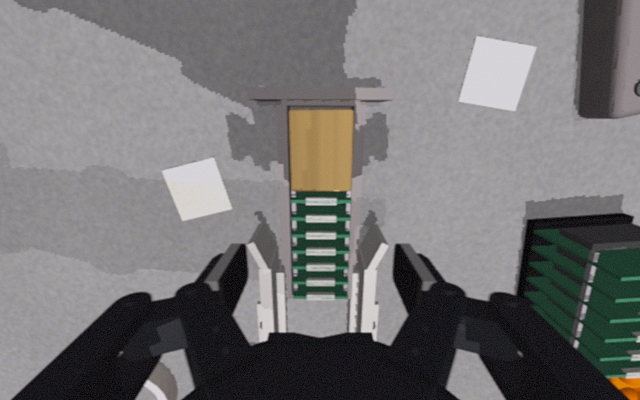

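Request:
step_arm(
  moves=[
    [[2.5,0,0],[0,0,0],1],
    [[3.5,-0.1,0],[0,0,0],1],
    [[3.5,0,0],[0,0,0],1],
    [[2.5,0,0.5],[0,0,0],1],
    [[1,0,2],[0,0,0],1],
    [[0,0,2.5],[0,0,0],1],
    [[0,0,2],[0,0,0],1],
    [[0,0,0],[0,0,0],1],
  ],
)

```text
time_s: 22.02
tcp_pos: [0.5576, -0.0278, 0.0306]
tcp_rot: [0.757, 0.653, -0.001, -0.0]
contact_force: [-0.7, 1.0, -0.1]
gripper_width: -0.0
```

```bash
python3 - <<'E'
from h import *
plan(.5582,-.0382,.012,81.6)
E
```

```text
t 22.02 tcp [ 0.5576 -0.0278  0.0306] psi 81.59 toolz [-2.2e-03 -6.0e-04 -1.0e+00] gw -0.0 q7 -0.06 F [-0.7  1.  -0.1]
shift cm now-axes [-1.02  0.21  1.86] after-turn axes [-1.02  0.21  1.86] turn z deg -0.01
tilt fix deg xy [-0.12  0.05]
```

Request:
step_arm(
  moves=[
    [[-1,0.2,0.9],[-0.1,0,0],1],
    [[-1,0,0.9],[0,0,0],1],
    [[-1,0,0],[0,0,0],1],
    [[-1,0,0],[0,0,0],1],
    [[-1,0,0],[0,0,0],1],
  ],
)

```text
time_s: 22.43
tcp_pos: [0.5515, -0.0793, 0.0104]
tcp_rot: [0.756, 0.654, -0.001, -0.001]
contact_force: [1.5, 3.8, -2.7]
gripper_width: 0.001
```

```bash
python3 - <<'E'
from h import *
plan(.539,-.1678,.012,81.6)
E
```

```text
t 22.43 tcp [ 0.5515 -0.0793  0.0104] psi 81.73 toolz [-0.0026  0.0013 -1.    ] gw 0.001 q7 0.04 F [ 1.5  3.8 -2.7]
shift cm now-axes [-8.93  0.04 -0.17] after-turn axes [-8.93  0.06 -0.17] turn z deg 0.13
tilt fix deg xy [-0.16 -0.05]
```

Pushing with about 4 N. Continuing.

Request:
step_arm(
  moves=[
    [[-0.8,0.03,-0.1],[-0.1,0,0.1],1],
    [[-0.8,0,0],[0,0,0],1],
    [[-0.8,0,0],[0,0,0],1],
    [[-0.8,0,0],[0,0,0],1],
    [[-0.8,0,0],[0,0,0],1],
  ],
)

```text
time_s: 22.85
tcp_pos: [0.5453, -0.1254, 0.0134]
tcp_rot: [0.758, 0.652, 0.001, -0.0]
contact_force: [1.4, 4.3, -3.1]
gripper_width: 0.002
```

```bash
python3 - <<'E'
from h import *
plan(.539,-.1678,.012,81.6)
im=read_camera('scene'); cv2.imwrite('pics/s6.png',cv2.resize(im[140:240,210:350],None,fx=5,fy=5,interpolation=cv2.INTER_CUBIC))
E
```

```text
t 22.85 tcp [ 0.5453 -0.1254  0.0134] psi 81.39 toolz [ 0.0016  0.0016 -1.    ] gw 0.002 q7 0.11 F [ 1.4  4.3 -3.1]
shift cm now-axes [-4.28  0.01  0.14] after-turn axes [-4.28 -0.    0.14] turn z deg -0.21
tilt fix deg xy [ 0.08 -0.1 ]
```

View pics/s6.png

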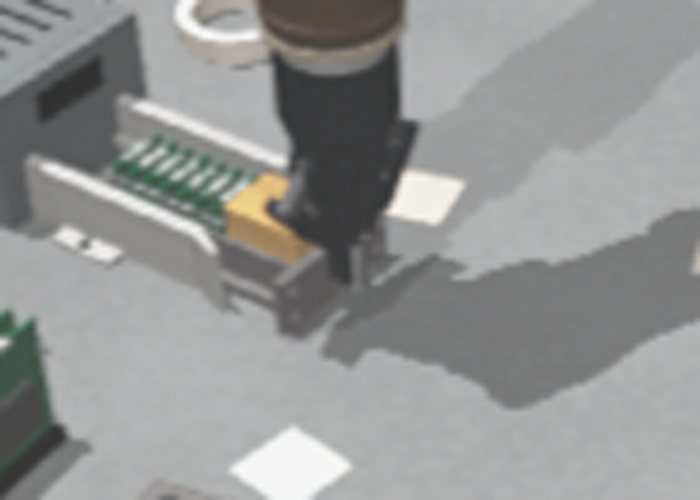

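Request:
step_arm(
  moves=[
    [[-0.7,0,0],[0,-0.1,0],1],
    [[-0.7,0,0],[0,0,0],1],
    [[-0.7,0,0],[0,0,0],1],
    [[-0.5,0,0],[0,0,0],1],
  ],
)

```text
time_s: 23.23
tcp_pos: [0.541, -0.1541, 0.0137]
tcp_rot: [0.758, 0.652, 0.0, 0.001]
contact_force: [1.7, 3.6, -0.7]
gripper_width: 0.002
```

```bash
python3 - <<'E'
from h import *
plan(.539,-.1678,.012,81.6)
E
```

```text
t 23.23 tcp [ 0.541  -0.1541  0.0137] psi 81.35 toolz [ 1.6e-03 -3.0e-04 -1.0e+00] gw 0.002 q7 0.16 F [ 1.7  3.6 -0.7]
shift cm now-axes [-1.38  0.01  0.17] after-turn axes [-1.38  0.01  0.17] turn z deg -0.25
tilt fix deg xy [0.09 0.01]
```

Request:
step_arm(
  moves=[
    [[-0.6,0,0],[0,0,0],1],
    [[-0.4,0,0],[0,0,0],1],
    [[-0.3,0,0],[0,0,0],1],
  ],
)

```text
time_s: 23.48
tcp_pos: [0.5389, -0.1676, 0.0137]
tcp_rot: [0.758, 0.652, 0.001, 0.0]
contact_force: [0.3, 4.0, -0.6]
gripper_width: -0.001
```

Request:
step_arm(
  moves=[
    [[-0.4,0,0],[0,0,0],1],
    [[-0.3,0,0],[0,0,0],1],
  ],
)

```text
time_s: 23.65
tcp_pos: [0.5388, -0.1682, 0.0138]
tcp_rot: [0.757, 0.654, 0.003, -0.003]
contact_force: [1.3, 11.7, 2.8]
gripper_width: 0.0
```

Request:
step_arm(
  moves=[
    [[-0.4,0,0],[0,0,0],1],
    [[-0.4,0,0],[0,0,0],1],
  ],
)

```text
time_s: 23.82
tcp_pos: [0.5387, -0.168, 0.0138]
tcp_rot: [0.754, 0.656, 0.006, -0.006]
contact_force: [0.1, 14.9, 3.9]
gripper_width: -0.002
```

Request:
step_arm(
  moves=[
    [[1,0,0],[0,0,0],1],
    [[2,0,0],[0,0,0],1],
    [[2.5,0,-1],[0,0,0],1],
    [[2.5,0,-3],[0,0,0],1],
    [[2.5,0,-3],[0,0,0],1],
    [[2.5,0,-3],[0,0,0],1],
    [[2.5,0,-3],[0,0,0],1],
    [[2.5,0,-3],[0,0,0],1],
    [[2.5,0,-3],[0,0,0],1],
    [[0,0,0],[0,0,0],1],
  ],
)

```text
time_s: 24.65
tcp_pos: [0.5686, 0.0346, 0.2149]
tcp_rot: [0.758, 0.653, 0.004, -0.003]
contact_force: [1.3, 0.7, 0.0]
gripper_width: 0.003
```

```bash
python3 - <<'E'
from h import *
plan(.539,-.1678,.012,81.6)
im=read_camera('top'); cv2.imwrite('pics/t9.png',im)
cv2.imwrite('pics/t9c.png',cv2.convertScaleAbs(cv2.resize(im[180:270,370:500],None,fx=6,fy=6,interpolation=cv2.INTER_CUBIC),alpha=1.6))
im=read_camera('scene'); cv2.imwrite('pics/s9.png',im)
cv2.imwrite('pics/s9c.png',cv2.resize(im[130:230,190:330],None,fx=5,fy=5,interpolation=cv2.INTER_CUBIC))
E
```

```text
t 24.65 tcp [0.5686 0.0346 0.2149] psi 81.47 toolz [ 0.0021  0.0099 -0.9999] gw 0.003 q7 -0.22 F [1.3 0.7 0. ]
shift cm now-axes [-20.66   0.06  20.08] after-turn axes [-2.066e+01  1.000e-02  2.008e+01] turn z deg -0.13
tilt fix deg xy [ 0.03 -0.58]
```

View pics/t9c.png

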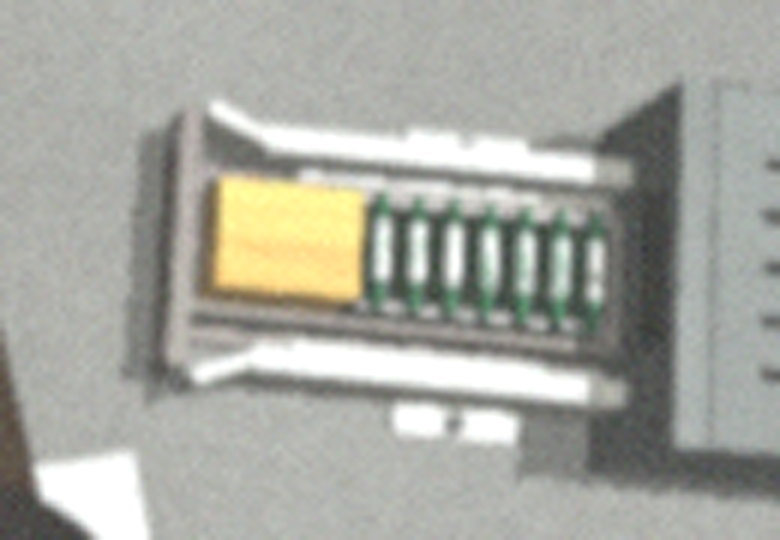

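View pics/s9c.png

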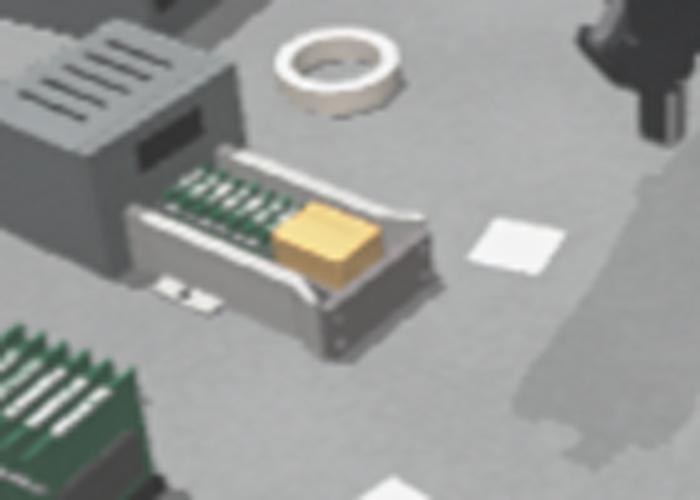

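```bash
python3 - <<'E'
from h import *
p=camera_params('top'); o=np.array([.5237,-.2707]); e=np.array([-.1467,-.9892]); n=np.array([-e[1],e[0]])
def c(x,y,z):
    q=o+e*x/1000+n*y/1000; u=proj(p,[*q,z]); return np.round(((u-[370,180])+.5)*6-.5)
def inv(X,Y,z):
    q=ray(p,(X+.5)/6-.5+370,(Y+.5)/6-.5+180,z)[:2]-o; return np.round([q@e*1000,q@n*1000],1)
print('pred plate outer corners',c(-93,52,.04),c(-93,-52,.04))
print('meas plate',inv(183,105,.04),inv(163,366,.04))
print('nose wall outer', inv(628,197,.034),inv(617,350,.034))
print('block', [inv(a,b,.056) for a,b in((217,176),(366,190),(360,302),(208,290))])
print('cards 1,7',inv(597,213,.05),inv(592,328,.05),inv(384,193,.05),inv(378,308,.05))
print('other blocks check'); im=cv2.imread('pics/t9.png')
d=cv2.absdiff(im,cv2.imread('pics/top0.png'));print(d[165:300,180:215].mean(),d[240:320,235:270].mean(),d[125:155,235:270].mean(), d[170:205,185:212].mean())
E
```

```text
pred plate outer corners [183. 113.] [167. 370.]
meas plate [-93.3  55.3] [-94.7 -50.4]
nose wall outer [87.2 36.9] [ 84.5 -25.3]
block [array([-80.9,  24.1]), array([-22.5,  24.4]), array([-22.7, -20.2]), array([-81.8, -21.4])]
cards 1,7 [69.9 25.6] [ 69.3 -20.3] [-13.9  25.2] [-14.2 -20.8]
other blocks check
18.500740740740742 15.439642857142857 23.173968253968255 25.474074074074075
```

View pics/t9.png

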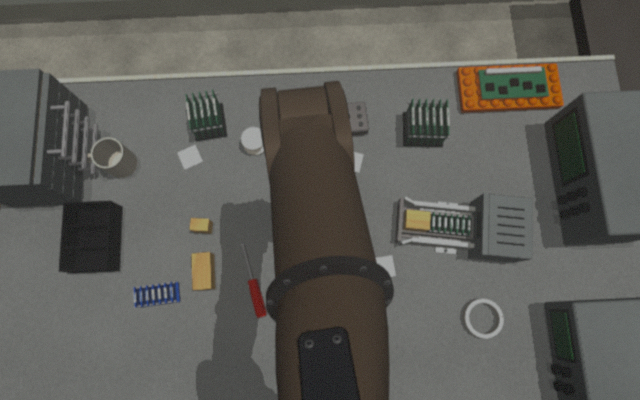

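Request:
step_arm(
  moves=[
    [[-3,0,0],[0,-0.5,0],1],
    [[-3.8,0,0],[0,0,0],1],
    [[-3.8,0,0],[0,0,0],1],
    [[-3.8,0,0],[0,0,0],1],
    [[-3.8,0,0],[0,0,0],1],
    [[-3.8,0,0],[0,0,0],1],
    [[-3.8,0,0],[0,0,0],1],
    [[-3.8,0,0],[0,0,0],1],
    [[-3.8,0,0],[0,0,0],1],
    [[-3.8,0,0],[0,0,0],1],
  ],
)

```text
time_s: 25.58
tcp_pos: [0.4949, -0.3563, 0.1975]
tcp_rot: [0.759, 0.651, -0.011, -0.007]
contact_force: [1.1, -0.3, -0.1]
gripper_width: -0.002
```

Request:
step_arm(
  moves=[
    [[-3,0,0],[0,0,0],1],
    [[-1,0,0],[0,0,0],1],
    [[0,0,0],[0,0,0],1],
  ],
)

```text
time_s: 25.83
tcp_pos: [0.4762, -0.412, 0.1931]
tcp_rot: [0.766, 0.643, -0.017, -0.009]
contact_force: [-0.7, 0.2, -1.1]
gripper_width: 0.007
```

```bash
python3 - <<'E'
from h import *
plan(.505,-.399,.2,81.6)
p=camera_params('wrist'); im=read_camera('wrist'); cv2.imwrite('pics/w10.png',im)
import pickle; pickle.dump(p,open('w10.pkl','wb'))
E
```

```text
t 25.83 tcp [ 0.4762 -0.412   0.1931] psi 80.06 toolz [-0.0372 -0.008  -0.9993] gw 0.007 q7 0.57 F [-0.7  0.2 -1.1]
shift cm now-axes [ 1.77  2.59 -0.8 ] after-turn axes [ 1.7   2.64 -0.8 ] turn z deg -1.54
tilt fix deg xy [-2.02  0.82]
```

View pics/w10.png

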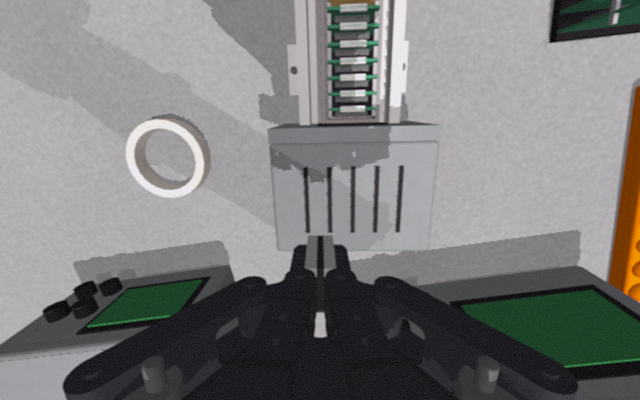

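```bash
python3 - <<'E'
from h import *
im=cv2.imread('pics/w10.png')
cv2.imwrite('pics/w10c.png',cv2.convertScaleAbs(cv2.resize(im[70:150,280:420],None,fx=5.6,fy=5.6,interpolation=cv2.INTER_CUBIC),alpha=1.3))
E
```

```text
(no output)
```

View pics/w10c.png

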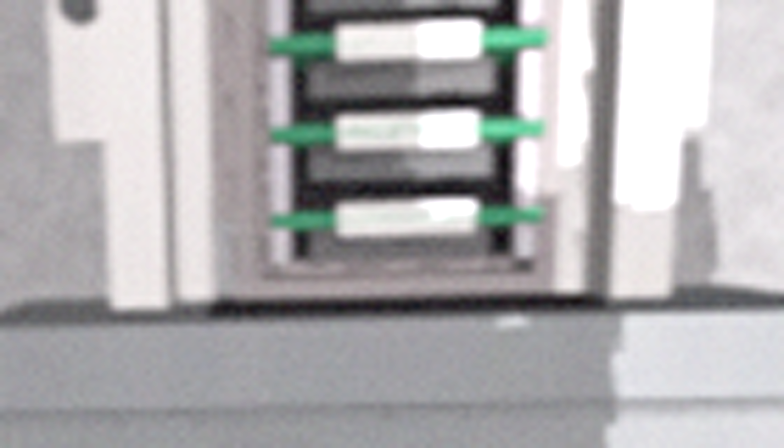

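```bash
python3 -c "
from h import *
print(env.state()['contact_force'],job.close_job())"
```

```text
the job is handed in; nothing more can be done
[-0.93991453 -0.60757377 -0.95149254] None
```

I packed the tray, turned it end for end, slid it nose first into the rails against the stop, and handed the job in at about 26 s of the 72 s.

**What I did**
- I put the middle-length wooden block, which started at top-view pixel (198,187), into the tray's gap.
- I turned the tray end for end in two grips, slid it nose first into the rails, let go, and pushed on the end plate. The tray stopped dead where I had worked out it should, with about 15 N of push.

**Last checks**
- **Seating:** the last wrist picture shows the nose within about 1 mm of the rail ends at the stop and parallel to them.
- **Packing:** the block and the cards are in their places in the tray. Resting height and tilt I judged only by eye, plus one size check on the block from above.
- **Bystanders:** the two spare blocks, the spool and the screwdriver look unmoved in the top picture. I judged that by eye.
- **Arm:** it is clear of everything, with no contact force.

**Disagreement:** the top camera did not fully agree with the wrist camera.
- It put the tray's end plate about 1 mm short of home, and the block and cards about 3 mm short.
- It also put everything about 2 mm to one side. Most of that is probably error in my dock measurement, because the rails leave only 2 mm of play each side.

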